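# Tighten the earth nut inside a power unit

## Robot

A 6-joint arm with a two-finger parallel gripper is mounted at the origin on the work surface. World frame = base frame: x ahead of the robot, y to its left, z up, the work surface at z = 0. Lengths are in m, angles in rad, forces in N, time in s.
With the tool pointing down it reaches from about 0.25 to 0.725 m from the base axis. Payload 4 kg.
Tool frame: the origin (TCP) lies on the mounting face of the last link; the fingertips stand 173 mm ahead of it and the grasp point (between the pads) lies 155 mm ahead of it; z points along the fingers, y is the line along which they close (so a half turn about z gives the same grasp; the last joint's range is limited). The gripper opens to 85 mm and grips with 20 to 120 N. Pads are 22 mm wide; open, the fingers measure 114 mm over their backs; the gripper's body (76 mm by 85 mm) begins 54 mm behind the grasp point. The pads swing forward as they close: fully open they stand 13 mm farther back than shut.
Start: joints at [-1.12, 0.241, 0.005, 1.335, 0, 1.571], TCP at [0.218, -0.45, 0.405] pointing down, gripper open.
Joint ranges: [-2.72, 2.72], [-1.05, 1.87], [-1.09, 1.28], [-1.99, 2.15], [-1.42, 1.44], [-3.14, 3.14]. Speed limits (rad/s): [2.79, 2.79, 3.14, 3.14, 3.14, 3.14].

## Interface

Orientations are given as a 3x3 rotation matrix whose columns are the frame's x, y, z axes.
In Python, from rig import env, get_image, silhouettes, place_of gives the robot as it stands. The module is installed in compiled form; this text tells all that it offers. Calls block until the motion is done:
- env.reach(position, orientation): joint-space move of the TCP to a pose.
- env.move_l(position, attitude=None, max_speed=0.15, f_stop=None): straight line of the TCP; attitude=None keeps the orientation; max_speed is the mean speed in m/s. With f_stop (N) it stops when the force on the tool has changed by that much, and returns True; else False.
- env.set_joints(angles): joint-space move.
- env.grip(opening): opening from 0.0 (shut) to 1.0 (fully open); the grip force is fixed at half the most; returns when the fingers have stopped.
- env.sleep(seconds).
- env.ik(position, orientation): joint angles nearest the present ones, or None.
- env.sense(): the state.
- get_image(name): name is "scene" or "top" or "wrist"; returns a dict with "img" (420x560x3 uint8, blue, green, red), "range_z" (420x560 float32, m along the optical axis (not along the pixel's ray), 0 where there is no reading), "fovy" (degrees; the focal length in pixels is half the picture's height over the tangent of half this angle, whatever the lens; pixels are square), "cx", "cy" (the principal point, pixels), "rvec" (rotation vector, rad) and "tvec" (3), from world to camera coordinates, as OpenCV has them; the wrist camera has in their place "hand_eye" (4x4, takes a point from camera to tool coordinates, whose origin is the TCP and whose axes are the flange's). Camera axes: x right, y down, z forward; pixel columns grow to the right and rows downward; lengths in m; the calibration is good to about 2 mm. The wrist camera is an equidistant fisheye: a pixel r from the principal point sees the ray r / f radians off the axis. A picture is of the moment at which its call begins: read the wrist's pose just before it.
A pose or a line that the arm cannot do raises env.IKError and nothing moves.
- env.hand_in(): hands the job in; it is judged then, once.
Trained networks look in the newest picture that a camera, given by its name, has taken for a name from the list of things; names that differ only in an ending like _2 or _b are one class to them, and where a whole thing is asked for, a point or a joint stands for the part that bears it (a point fixed in the world has none). Each returns a list of dicts, best first, with "conf" (0 to 1); they miss things now and then, are a little off and sometimes report something else, mostly with a low value. They report only what shows in the picture. A call takes as long as a camera call.
- silhouettes(camera, query): "mask" (420x560 bool, what is visible of it) and "box" ([centre column, centre row, width, height] as shares, 0 to 1, of the picture: columns of its width, rows of its height, round what is visible of it).
- place_of(camera, query): "point" ([column, row] as shares, 0 to 1, of the picture: columns of its width, rows of its height: a listed point, or the origin of a listed thing).
The state is a dict: "t": time; "qpos": joint angles; "qvel": joint speeds; "joint_efforts": joint torques, N m; "eef_pos": TCP position; "orientation": TCP orientation; "force": force on the tool from outside, world axes, zero at the start; "wrist_torque": the same for the moment, N m; "gripper_width": opening from 0.0 (shut) to 1.0 (fully open); "finger_force": force on a finger pad.
Only numpy, scipy, OpenCV 4.12 (cv2) and the standard library are available. Lean on these libraries where they do the work, as an engineer would, in place of code of your own. Each camera call takes 0.05 s, during which the arm holds its last target. There are 200 camera calls.

## Task

Raise the clear cover of the grey power unit by its red bar until it stands nearly upright but still leans a little towards closing, and let go to see that its friction hinge holds it there. Then, with the orange-handled ring wrench, tighten the brass hex nut inside (clockwise seen from above) until it comes to its stop; the walls leave room only for short strokes, so lift the wrench off and reseat it between strokes, and do not turn the nut with the fingers. Finally lay the wrench flat back on the blue mat, all of it on the mat, leaving the cover standing open and the other things on the bench where they are.

Things in the scene. Friction and masses are not known exactly. Their poses are not given: they have to be found in the camera images.
- chassis: Grey open-topped power unit, fixed, left or right on the bench, 176 (x) x 256 (y) x 55 mm high, walls and floor 3 mm. Origin: centre of its underside; x points away from the robot, to the cover's hinge. The nut is at (40, -39) mm, 45 mm from the hinge-side wall. On the nut, the wrench's handle points to -x and, with fingers round it, is free about 35 degrees either side.
- swing_wall (a point): Inner face of the chassis's -y wall beside the nut, 86 mm from the nut's axis, 34 mm above the bench (wall top 55 mm): it ends the wrench's swing on that side.
- swing_transformer (a point): Face of the dark transformer inside the chassis (top 46 mm above the bench), 86 mm from the nut's axis on the +y side: it ends the swing there. Nearer the robot the green block beside it, 33 mm above the bench, has its face in the same plane.
- lid (a joint): Opening angle of the clear cover: 0 lies shut (and covers the nut), 1.57 is upright, at most 1.9. Friction hinge, 0.32 N m: it holds any angle by itself. The cover is wanted between 1.18 and 1.52 rad; near 1.4 leaves the gripper most room over the nut.
- cover: Clear plate 176 x 256 x 5 mm with a blue rim, 0.25 kg, covering the whole chassis. Origin on the hinge line, mid-length, at the chassis's far (+x) upper rim, 55.5 mm above the bench; axes as the chassis's when shut. Turns about its y: the front edge rises and goes away from the robot. Below upright it leans over the chassis.
- cover_bar (a point): Middle of the red grab bar on the cover: round, 10 mm thick, 100 mm long along the cover's y, on two end posts. Bar centre line: 158 mm from the hinge line, 36 mm above the cover's underside (26 mm free beneath the bar). Axes: the cover's. A vertical gripper, one finger on the robot's side and one on the far side of the bar, can follow it all the way up; the bar turns in the fingers.
- cover_hinge (a point): Middle of the cover's hinge line, which runs along the chassis's y; 88 mm from the chassis centre, 55.5 mm above the bench.
- nut (a joint): How far the nut is turned clockwise (from above), rad. Starts at 0.03 to 0.25; hard stop (tight) at 2.1, above 2.0 counts as tight. Friction 0.35 N m; it stays where left and does not sink. At the stop the handle of a wrench seated on it points 25 degrees from the chassis's -x towards its +y (wrench yaw = chassis yaw - 25 degrees).
- hex_nut: Brass hex nut, 24 mm across flats, 13.5 mm high, upper edge bevelled 3 mm, a 12 mm threaded end standing 4 mm above it, a white dash on top towards one corner. Origin: centre of its underside, on a round steel flange 36 mm across, 24 mm above the bench. Its x axis points to the dashed corner; corners every 60 degrees.
- wrench: Loose ring wrench, 0.2 kg: steel hex ring, inside 25.6 mm across flats, outside 37.6, 12 high; orange handle along -x, 35 to 105 mm from the ring's centre, 18 wide, 24 high. Origin: ring centre, underside (handle's is level with it). x points to an inner corner: it fits when its yaw is the nut's plus a multiple of 60 degrees (7 degrees play); seated, its origin is at the nut's.
- wrench_grip (a point): Point in the handle where to grip: 85 mm from the ring's centre, 12 mm above the wrench's underside, mid-width. A wrench let go of while on the nut stays round it, but its handle droops to the chassis floor.
- wrench_end (a point): End of the wrench's handle: 105 mm from the ring's centre, 12 mm above its underside.
- mat: Blue tool mat, fixed, 220 (x) x 260 (y) x 3 mm. Origin: centre of its underside, on the bench. It may stand on the left or the right.
- capacitor: Green film capacitor block 30 x 16 x 24 mm on the mat, loose; bystander. Origin: centre of its underside.
- relay: Clear relay with a copper coil 28 x 20 x 24 mm on the mat, loose; bystander. Origin: centre of its underside.
- stripboard: Brown stripboard 80 x 55 x 5 mm, loose; bystander. Origin: centre of its underside.
- tape: Roll of black tape lying flat, 80 mm across, 19 mm high, loose; bystander. Origin: centre of its underside.
- terminals: Orange terminal strip 30 x 60 x 18 mm, loose; bystander. Origin: centre of its underside.

How it is judged:
On the way, in this order (a step that is already met when the one before it is completed fails the run):
1. the cover stands nearly upright (1.18 to 1.52 rad) by itself, untouched and still (value of joint lid between 1.18 and 1.52 rad and contact force between cover and the fingers below 0.1 N and contact force between cover and the arm below 0.1 N and velocity of joint lid between -0.05 and 0.05 rad/s), for 0.4 s.
2. the nut has been turned past 0.5 rad with the wrench seated on it (distance between wrench and hex_nut below 0.006 m and value of joint nut above 0.5 rad), for 0.1 s.
3. the wrench is lifted off the nut between strokes, before the nut is tight (z of wrench in the frame of hex_nut above 0.009 m and value of joint nut below 2 rad), for 0.05 s.
4. the nut is at its stop (above 2.0 rad) with the wrench seated on it (distance between wrench and hex_nut below 0.006 m and value of joint nut above 2 rad), for 0.1 s.
At the end, for the whole second after the job is handed in: The nut is at its stop (above 2.0 of 2.1 rad), the cover stands open by itself at 1.18 to 1.52 rad, and the wrench lies still and flat (within 0.1 rad, underside less than 8 mm above the bench) with its ring's centre and its handle's end both over the mat (value of joint nut above 2 rad and value of joint lid between 1.18 and 1.52 rad and x of wrench in the frame of mat between -0.11 and 0.11 m and y of wrench in the frame of mat between -0.13 and 0.13 m and x of wrench_end in the frame of mat between -0.11 and 0.11 m and y of wrench_end in the frame of mat between -0.13 and 0.13 m and z of wrench in the frame of mat below 0.008 m and angle between wrench's own z axis and vertical below 0.1 rad and linear speed of wrench below 0.02 m/s and velocity of joint lid between -0.05 and 0.05 rad/s); the robot touches nothing.
It fails at once if the nut is touched by the fingers (more than 2 N) (contact force between hex_nut and the fingers above 2 N).
It fails at once if a bystander is moved more than 30 mm (distance of any of capacitor, relay, stripboard, tape, terminals from where it was at the start of the episode above 0.03 m).
It also fails if it takes over 72 s, if anything falls off the work surface, if the arm or the gripper's body presses on something with over 40 N, if the wrist force passes 120 N, or if a joint passes its speed limit or range.

## Working session

There is one attempt and no reset: what is moved stays moved. The work goes in short steps, each a Python script; the robot and the scene stay as the last script left them, time stands still between calls to the robot, and variables do not carry over. Pictures are saved under pics/ and viewed, at most 10 in all, crops included, and the job is handed in when it is done.

```bash
mkdir -p pics
cat > h.py <<'E'
import numpy as np, cv2
from rig import env, get_image, silhouettes, place_of
def cam(d):
    f=d["img"].shape[0]/2/np.tan(np.radians(d["fovy"])/2)
    R=cv2.Rodrigues(np.array(d["rvec"],float))[0]; return f,R,np.array(d["tvec"],float).ravel()
def ray_z(d,u,v,z):   # world point on plane z
    f,R,t=cam(d); c=-R.T@t; r=R.T@np.array([(u-d["cx"])/f,(v-d["cy"])/f,1.]); return c+r*(z-c[2])/r[2]
def cloud(d,mask=None):
    f,R,t=cam(d); Z=d["range_z"]; m=(Z>0) if mask is None else (Z>0)&mask
    v,u=np.nonzero(m); z=Z[m]; P=np.stack([(u-d["cx"])/f*z,(v-d["cy"])/f*z,z],1)
    return (P-t)@R
def down(yaw):  # tool down, tool y axis at yaw
    y=np.array([np.cos(yaw),np.sin(yaw),0]); z=np.array([0,0,-1.]); return np.stack([np.cross(y,z),y,z],1)
E
python3 - <<'E'
from h import *
s=env.sense(); print(s)
for n in("top","scene"):
    d=get_image(n); cv2.imwrite(f"pics/{n}0.png",d["img"])
    f,R,t=cam(d); print(n,"cam",-R.T@t,f)
    for q,z in [("chassis",0),("lid",None),("cover",.0555),("cover_bar",.0915),("cover_hinge",.0555),("hex_nut",.024),("swing_wall",.034),("swing_transformer",.034),("wrench",.003),("wrench_grip",.015),("wrench_end",.015),("mat",0),("capacitor",.003),("relay",.003),("stripboard",0),("tape",0),("terminals",0)]:
        if z is None: continue
        for r in place_of(n,q)[:2]:
            u,v=r["point"][0]*560,r["point"][1]*420
            print(q,round(r["conf"],2),round(u),round(v),ray_z(d,u,v,z).round(4))
E
```

```text
{'t': 0.0, 'qpos': array([-1.11998801e+00,  2.41365689e-01,  3.73024429e-03,  1.33522095e+00,
       -8.10576427e-06,  1.57079596e+00]), 'qvel': array([-0.00013971,  0.000227  , -0.00053231, -0.00163278, -0.00037153,
        0.00083583]), 'joint_efforts': array([ 5.62772657e-04, -3.72318041e+01,  2.52407652e+01,  1.68340013e-02,
       -5.66372728e-05, -1.39186113e-06]), 'eef_pos': array([ 0.21772355, -0.44979579,  0.40383852]), 'orientation': array([[ 9.00095054e-01,  4.35692639e-01, -9.04852734e-04],
       [ 4.35693579e-01, -9.00093151e-01,  1.85072383e-03],
       [-8.10499867e-06, -2.06006589e-03, -9.99997878e-01]]), 'force': array([-0.59633159, -0.51871102,  0.40553384]), 'wrist_torque': array([-0.02756929,  0.04591717, -0.00211669]), 'finger_force': 0.0, 'gripper_width': 0.9989928111223926}
top cam [ 0.33499997 -0.00292259  1.14945516] 424.8230561173483
chassis 0.59 338 221 [ 0.5341 -0.1752  0.    ]
chassis 0.23 334 180 [ 0.651  -0.1735  0.    ]
cover 0.75 331 182 [ 0.6303 -0.1581  0.0555]
cover_bar 0.8 349 239 [ 0.4701 -0.1855  0.0915]
swing_wall 0.8 380 191 [ 0.6039 -0.2918 
[... 884 characters left out ...]
g_wall 0.81 194 298 [ 0.6069 -0.2897  0.034 ]
swing_transformer 0.98 244 253 [ 0.5774 -0.1225  0.034 ]
wrench 0.67 341 192 [0.5595 0.2478 0.003 ]
wrench 0.23 243 265 [ 0.5876 -0.1357  0.003 ]
wrench_grip 0.54 317 180 [0.4843 0.2208 0.015 ]
wrench_grip 0.37 245 267 [ 0.6015 -0.139   0.015 ]
wrench_end 0.59 306 178 [0.4582 0.201  0.015 ]
wrench_end 0.2 218 262 [ 0.5468 -0.1831  0.015 ]
mat 0.7 324 189 [0.5179 0.2189 0.    ]
capacitor 0.64 196 224 [ 0.3957 -0.1505  0.003 ]
capacitor 0.4 370 188 [0.602  0.3285 0.003 ]
relay 0.51 314 219 [0.5887 0.1099 0.003 ]
stripboard 0.61 308 273 [ 0.7072 -0.0238  0.    ]
tape 0.65 369 150 [0.4801 0.4662 0.    ]
terminals 0.89 98 315 [ 0.4849 -0.4715  0.    ]
```

View pics/top0.png

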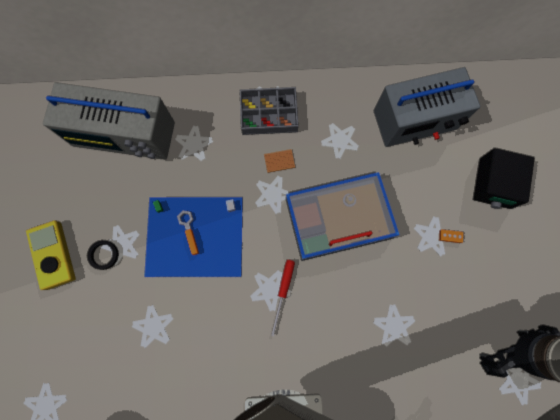

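Run:
```python
from h import *
def rect(P): 
    r=cv2.minAreaRect(P[:,:2].astype(np.float32)); return [np.round(x,4) for x in r]
for n in("top","scene"):
    d=get_image(n); im=d["img"].astype(int)
    hsv=cv2.cvtColor(d["img"],cv2.COLOR_BGR2HSV)
    for q in ("cover_bar","wrench","mat","cover","chassis"):
        for s in silhouettes(n,q)[:1]:
            P=cloud(d,s["mask"]); print(n,q,round(s["conf"],2),len(P),np.median(P,0).round(4),np.percentile(P,[2,98],axis=0).round(4).tolist(),rect(P))
    # red bar by colour
    P=cloud(d); Z=d["range_z"]>0
    red=(((hsv[...,0]<6)|(hsv[...,0]>174))&(hsv[...,1]>150)&(hsv[...,2]>80))[Z]
    Q=P[red&(P[:,2]>.05)]; 
    if len(Q): print("red",len(Q),np.median(Q,0),rect(Q))
    org=((hsv[...,0]>6)&(hsv[...,0]<20)&(hsv[...,1]>150))[Z]
    Q=P[org&(P[:,1]>.05)&(P[:,0]<.6)&(P[:,2]>.02)]
    if len(Q): print("orange",len(Q),Q.mean(0),rect(Q),np.median(Q[:,2]))
```

```text
top cover_bar 0.56 6567 [ 0.5404 -0.1751  0.0659] [[0.4487, -0.3002, 0.0577], [0.6371, -0.0526, 0.1036]] [array([ 0.5522, -0.1745]), array([0.1968, 0.257 ]), np.float64(10.8642)]
top wrench 0.83 350 [0.5229 0.2291 0.02  ] [[0.4655, 0.2092, 0.0011], [0.5771, 0.2586, 0.0301]] [array([0.5202, 0.2358]), array([0.121 , 0.0399]), np.float64(9.7414)]
top mat 0.93 6915 [0.5049 0.2134 0.0029] [[0.4074, 0.095, -0.0016], [0.6164, 0.343, 0.0077]] [array([0.5147, 0.2197]), array([0.2604, 0.2207]), np.float64(87.1998)]
top cover 0.52 97 [0.5961 0.313  0.025 ] [[0.5833, 0.3037, -0.0001], [0.6126, 0.3286, 0.0303]] [array([0.5969, 0.3175]), array([0.0312, 0.023 ]), np.float64(18.2545)]
top chassis 0.6 7027 [ 0.5383 -0.1737  0.0655] [[0.4446, -0.3023, 0.0079], [0.6392, -0.0486, 0.103]] [array([ 0.5547, -0.1857]), array([0.2003, 0.2827]), np.float64(10.5318)]
red 146 [ 0.47424822 -0.18802963  0.1052216 ] [array([ 0.474 , -0.1878]), array([0.0086, 0.1058]), np.float64(10.8261)]
orange 151 [0.4941852  0.22150469 0.02655156] [array([0.4942, 0.2217]), array([0.0654, 0.016 ]), np.float64(15.2007)] 0.026610417949036694
scene cover_bar 0.8 6723 [ 0.5506 -0.1883  0.0664] [[0.4556, -0.3018, 0.0583], [0.6427, -0.0537, 0.1018]] [array([ 0.5164, -0.1702]), array([0.2373, 0.2771]), np.float64(10.8457)]
scene cover 0.65 6944 [ 0.5506 -0.1883  0.0663] [[0.4546, -0.3023, 0.0569], [0.6439, -0.0502, 0.1034]] [array([ 0.509, -0.157]), array([0.2481, 0.306 ]), np.float64(10.4755)]
scene chassis 0.72 8306 [ 0.5623 -0.1963  0.0651] [[0.4572, -0.3099, 0.0038], [0.6483, -0.0505, 0.0945]] [array([ 0.5114, -0.1597]), array([0.2455, 0.3021]), np.float64(11.0073)]
red 98 [ 0.47755681 -0.19081187  0.10630507] [array([ 0.4775, -0.1905]), array([0.0081, 0.1032]), np.float64(10.9843)]
orange 96 [0.49908077 0.22015202 0.02612241] [array([0.4982, 0.2213]), array([0.0647, 0.0168]), np.float64(14.9126)] 0.026316996310131624
```

The top picture shows the chassis at about (343,215) with its red bar at (350,239). The wrench is on the mat, ring at (185,217) and handle at (192,242), with the capacitor (158,206) and relay (231,205) beside it. The sizes and heights agree with the data: chassis yaw is about 10.9°, and the cover is about 0.055 rad open at the start.

```bash
cat >> h.py <<'E'
YAW=np.radians(10.9); CX=np.array([np.cos(YAW),np.sin(YAW),0]); CY=np.array([-np.sin(YAW),np.cos(YAW),0])
H=np.array([.4757,-.1893,0])+.1558*CX; H[2]=.0555
def bar(th): return H-CX*(.158*np.cos(th)-.036*np.sin(th))+np.array([0,0,.158*np.sin(th)+.036*np.cos(th)])
UP=np.array([0,0,.155])
E
python3 - <<'E'
from h import *
best=None
for k in (0,np.pi):
    R=down(YAW+k); qs=[env.ik(bar(t)+UP,R) for t in (.055,.7,1.4)]
    print(k,[None if q is None else np.round(q,2) for q in qs])
    if all(q is not None for q in qs) and (best is None or abs(qs[0][5]-1.57)<best[0]): best=(abs(qs[0][5]-1.57),k)
R=down(YAW+best[1]); print("k",best[1])
p0=bar(.055)+UP
env.reach(p0+[0,0,.1],R); env.grip(.5)
print("touch",env.move_l(p0,R,.12,f_stop=12), env.sense()["eef_pos"]-p0)
env.grip(0.); s=env.sense(); print(s["t"],s["gripper_width"],s["finger_force"],s["force"])
E
```

```text
0 [array([-0.38,  0.38, -0.21,  0.98,  0.  ,  1.  ]), array([-0.32,  0.4 ,  0.05,  1.23,  0.  ,  1.06]), array([-0.24,  0.58,  0.42,  1.42,  0.  ,  1.14])]
3.141592653589793 [array([-0.38,  0.38, -0.21,  0.98,  0.  , -2.14]), array([-0.32,  0.4 ,  0.05,  1.23,  0.  , -2.08]), array([-0.24,  0.58,  0.42,  1.42,  0.  , -2.  ])]
k 0
touch False [ 0.00040135 -0.00014176  0.00067405]
5.5667 0.09264651917271985 58.46028685569763 [-3.91908885 -1.49439161  0.82511116]
```

Run:
```python
from h import *
for t in np.linspace(.055,1.4,11)[1:]:
    hit=env.move_l(bar(t)+UP,None,.12,f_stop=45); s=env.sense()
    print(round(t,2),hit,s["force"].round(1),s["gripper_width"].round(3),round(s["t"],1))
    if hit: break
```

```text
Traceback (most recent call last):
AttributeError: 'float' object has no attribute 'round'
```

Run:
```python
from h import *
for t in np.linspace(.055,1.4,11)[2:]:
    hit=env.move_l(bar(t)+UP,None,.12,f_stop=45); s=env.sense()
    print(round(t,2),hit,s["force"].round(1),round(s["gripper_width"],3),round(s["t"],1))
    if hit: break
d=get_image("scene"); cv2.imwrite("pics/lid.png",d["img"][100:340,100:400].repeat(2,0).repeat(2,1))
```

```text
0.32 False [-4.4 -3.3  3.5] 0.092 6.2
0.46 False [-5.9 -3.2  4.2] 0.089 6.6
0.59 False [-8.  -2.4  9.3] 0.088 6.9
0.73 False [-8.3 -1.3 10.8] 0.089 7.2
0.86 False [-7.8 -1.2 14.6] 0.094 7.6
1.0 False [-4.9 -1.6 11.4] 0.089 7.9
1.13 False [-1.9 -2.6  7.6] 0.091 8.2
1.27 False [ 0.6 -2.6  5.5] 0.09 8.6
1.4 False [ 2.6 -3.4  3.5] 0.096 8.9
```

View pics/lid.png

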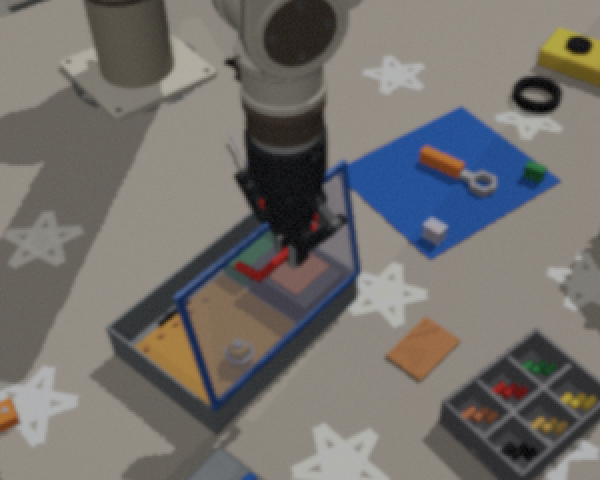

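The cover stands up with the bar held at about (275,265) in the crop, and the nut shows through it at (238,352). Next I open the fingers slightly and lift straight up.

Run:
```python
from h import *
env.grip(.2); s=env.sense(); print(s["force"].round(1),s["gripper_width"])
p=s["eef_pos"]; print(env.move_l(p+[0,0,.05],None,.1,f_stop=8)); env.sleep(.3)
R=down(YAW); q=np.array([.44,-.19,.40])
env.move_l(p+[0,0,.06],None,.1)
# stand over the nut on the robot's side for a look
s=env.sense(); print(s["t"],s["force"].round(1))
env.reach(np.array([.40,.0,.44]),down(YAW))
d=get_image("top"); cv2.imwrite("pics/top1.png",d["img"]); e=get_image("scene"); cv2.imwrite("pics/scene1.png",e["img"])
for n,D in(("top",d),("scene",e)):
    f,Rc,t=cam(D)
    for q,z in [("hex_nut",.024),("cover_hinge",.0555),("chassis",0),("swing_wall",.034),("swing_transformer",.034)]:
        for r in place_of(n,q)[:1]:
            u,v=r["point"][0]*560,r["point"][1]*420; print(n,q,round(r["conf"],2),round(u),round(v),ray_z(D,u,v,z).round(4))
    for s in silhouettes(n,"hex_nut")[:1]:
        P=cloud(D,s["mask"]); print("mask",s["conf"],len(P),np.median(P,0),P[P[:,2]>.034].mean(0))
    for s in silhouettes(n,"cover")[:1]: 
        P=cloud(D,s["mask"]); L=(P-H); L=np.stack([-L@CX,L@CY,L[:,2]],1); L=L[L[:,2]>.12]; print("lid angle est",len(L),np.median(np.arctan2(L[:,2],L[:,0])))
    hsv=cv2.cvtColor(D["img"],cv2.COLOR_BGR2HSV); P=cloud(D); m=D["range_z"]>0
    red=(((hsv[...,0]<6)|(hsv[...,0]>174))&(hsv[...,1]>150)&(hsv[...,2]>70))[m]; Q=P[red&(P[:,2]>.15)&(P[:,0]<.7)&(P[:,0]>.55)]
    if len(Q): b=np.median(Q,0); print("bar",len(Q),b,bar(1.4))
```

```text
[ 0.6 -0.1  0.2] 0.20045777514176705
False
10.4 [-0.5 -0.1  0.5]
top hex_nut 0.44 349 199 [ 0.5885 -0.2078  0.024 ]
top cover_hinge 0.77 329 181 [ 0.635  -0.1519  0.0555]
top chassis 0.56 336 220 [ 0.5383 -0.1717  0.    ]
top swing_wall 0.83 380 193 [ 0.5998 -0.2917  0.034 ]
top swing_transformer 0.59 320 204 [ 0.5757 -0.1261  0.034 ]
lid angle est 731 1.4271703980447474
bar 222 [ 0.63425843 -0.15777605  0.22028831] [ 0.63715501 -0.15820867  0.21731987]
scene chassis 0.92 217 262 [ 0.5371 -0.1792  0.    ]
scene swing_wall 0.57 194 298 [ 0.6081 -0.2892  0.034 ]
scene swing_transformer 0.73 245 255 [ 0.5834 -0.1251  0.034 ]
lid angle est 2247 1.4451399341908613
bar 255 [ 0.63765235 -0.16745871  0.22139086] [ 0.63715501 -0.15820867  0.21731987]
```

View pics/scene1.png

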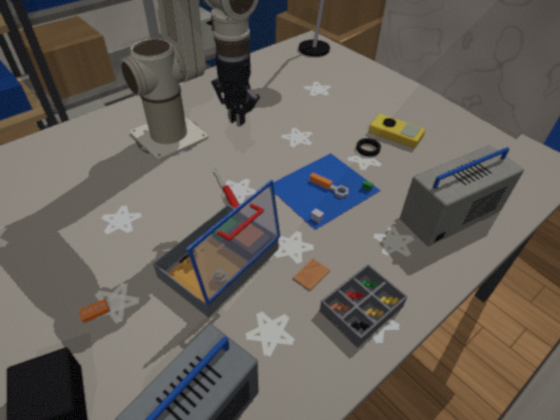

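The cover stands by itself at about 1.4 rad (its top edge runs from (193,245) to (275,190)) and the nut is visible at (220,276). Now a close wrist view of the nut to get its angle.

```bash
cat >> h.py <<'E'
def wpix(d,s,P):  # project world point into wrist image
    f=d["img"].shape[0]/2/np.tan(np.radians(d["fovy"])/2); E=np.array(d["hand_eye"])
    p=np.array(s["orientation"]).T@(np.asarray(P)-s["eef_pos"]); c=E[:3,:3].T@(p-E[:3,3])
    th=np.arctan2(np.hypot(c[0],c[1]),c[2]); a=np.arctan2(c[1],c[0]); return np.array([d["cx"]+f*th*np.cos(a),d["cy"]+f*th*np.sin(a)])
def wray(d,s,u,v,z):
    f=d["img"].shape[0]/2/np.tan(np.radians(d["fovy"])/2); E=np.array(d["hand_eye"]); x,y=u-d["cx"],v-d["cy"]; r=np.hypot(x,y)
    k=np.sinc(r/f/np.pi)/f; c=np.array([x*k,y*k,np.cos(r/f)])
    R=np.array(s["orientation"]); o=s["eef_pos"]+R@E[:3,3]; w=R@E[:3,:3]@c; return o+w*(z-o[2])/w[2]
def rectify(d,s,c,yaw,half,z,n=400):  # ortho view of plane z: right=+a axis(yaw), up = +90deg
    a=np.array([np.cos(yaw),np.sin(yaw),0]); b=np.array([-a[1],a[0],0]); g=np.linspace(-half,half,n)
    f=d["img"].shape[0]/2/np.tan(np.radians(d["fovy"])/2); E=np.array(d["hand_eye"]); A,B=np.meshgrid(g,-g)
    P=np.array([c[0],c[1],z])+A[...,None]*a+B[...,None]*b
    p=(P-s["eef_pos"])@np.array(s["orientation"]); q=(p-E[:3,3])@E[:3,:3]; h=np.hypot(q[...,0],q[...,1]); th=np.arctan2(h,q[...,2])
    return cv2.remap(d["img"],(d["cx"]+f*th*q[...,0]/h).astype(np.float32),(d["cy"]+f*th*q[...,1]/h).astype(np.float32),cv2.INTER_CUBIC)
NUT=np.array([.5885,-.2075,.024])
E
python3 - <<'E'
from h import *
for k in (np.pi/2,-np.pi/2,0):
  R=down(YAW+k); q=env.ik(NUT-.06*CX+[0,0,.28],R); print(k,None if q is None else np.round(q,2))
k=-np.pi/2 if env.ik(NUT-.06*CX+[0,0,.28],down(YAW-np.pi/2)) is not None else np.pi/2
env.reach(NUT-.06*CX+[0,0,.28],down(YAW+k)); env.sleep(.2)
s=env.sense(); d=get_image("wrist"); print(s["t"],d["hand_eye"],d["fovy"],d["cx"],d["cy"],wpix(d,s,NUT+[0,0,.0135]))
np.savez("nut.npz",**{k:v for k,v in d.items()},eef_pos=s["eef_pos"],orientation=s["orientation"])
for r in place_of("wrist","hex_nut")[:2]: print(r["conf"],np.array(r["point"])*[560,420],wray(d,s,r["point"][0]*560,r["point"][1]*420,.024))
im=rectify(d,s,NUT,YAW,.03,.0375); cv2.imwrite("pics/nut.png",np.hstack([im,cv2.resize(d["img"],(400,300)).copy() if 0 else cv2.copyMakeBorder(cv2.resize(d["img"],(400,300)),50,50,0,0,0)]))
E
```

```text
1.5707963267948966 [-0.39  0.44  0.03  1.16  0.   -0.58]
-1.5707963267948966 [-0.39  0.44  0.03  1.16  0.    2.56]
0 [-0.39  0.44  0.03  1.16  0.    0.99]
13.6083 [[ 8.71946430e-04 -9.52471631e-01 -3.04626054e-01  7.80979661e-02]
 [ 9.99999493e-01  6.77043032e-04  7.45444142e-04 -7.37330841e-04]
 [-5.03769450e-04 -3.04626549e-01  9.52471738e-01  3.15591483e-02]
 [ 0.00000000e+00  0.00000000e+00  0.00000000e+00  1.00000000e+00]] 65.70646984690485 283.7400545267059 210.14788147161545 [285.65439304 135.40379634]
0.64 [286.384 133.686] [ 0.58889026 -0.20808938  0.024     ]
```

View pics/nut.png

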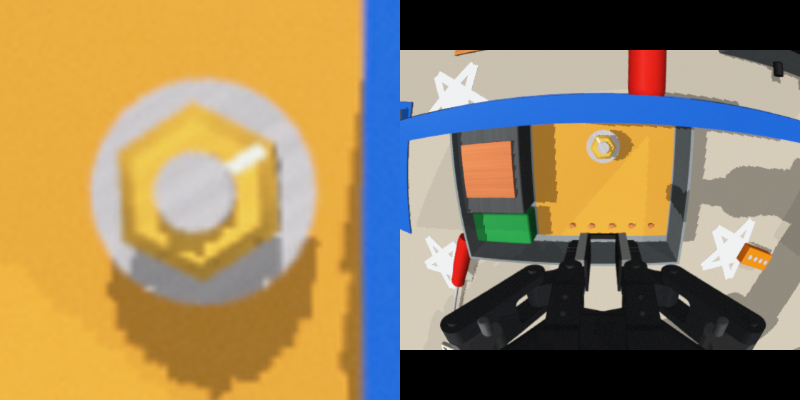

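The nut is clear in the rectified view: centre near (198,190), corners at about 31.4° from the chassis x axis. That puts the nut at roughly 0.07 rad, inside the given range, and 1.5 mm to +y of my estimate. Now the wrench: a wrist measurement, then the grasp.

```bash
cat >> h.py <<'E'
NUT=np.array([.588,-.206,.024])
GH=.020   # grasp point above wrench underside
def tcp(c,yaw,g=.085):  # TCP pose that puts the ring centre (underside) at c with wrench yaw
    a=np.array([np.cos(yaw),np.sin(yaw),0]); return np.asarray(c)-g*a+[0,0,GH+.155], down(yaw+np.pi/2)
E
python3 - <<'E'
from h import *
y0=np.radians(15); c0=np.array([.5636,.2396,.003])
p,R=tcp(c0,y0); env.reach(p+[0,0,.12],R); env.grip(.55); env.sleep(.15)
s=env.sense(); d=get_image("wrist"); print(s["t"],s["qpos"].round(2))
hd=c0-.07*np.array([np.cos(y0),np.sin(y0),0])
im=rectify(d,s,hd,0,.08,.027,800); hsv=cv2.cvtColor(im,cv2.COLOR_BGR2HSV)
m=((hsv[...,0]>5)&(hsv[...,0]<20)&(hsv[...,1]>150)&(hsv[...,2]>60)).astype(np.uint8)
cs=max(cv2.findContours(m,0,2)[0],key=cv2.contourArea); r=cv2.minAreaRect(cs); print(r)
bx=cv2.boxPoints(r); L=hd[:2]+(np.stack([bx[:,0],-bx[:,1]],1)+[-399.5,399.5])*.16/799; print(L.round(4),L.mean(0))
cv2.imwrite("pics/wr.png",np.hstack([cv2.resize(im,(400,400)),cv2.copyMakeBorder(cv2.resize(d["img"],(400,300)),50,50,0,0,0)]))
E
```

```text
16.3083 [ 0.42  0.37 -0.11  1.1  -0.    0.16]
((382.6142272949219, 388.11572265625), (84.2485122680664, 357.76007080078125), 74.42745971679688)
[[0.4558 0.2223]
 [0.5248 0.2415]
 [0.5294 0.2253]
 [0.4604 0.206 ]] [0.49260381 0.22376237]
```

View pics/wr.png

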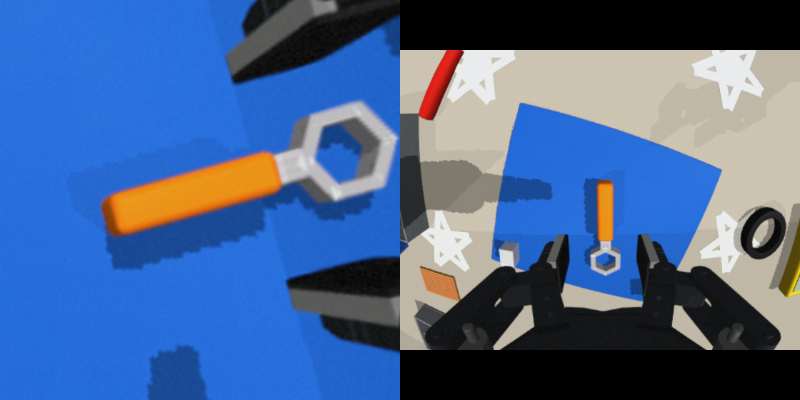

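The wrist view shows the handle at yaw 15.6° with its centre at about (0.493, 0.224), matching the top camera, and the ring at the right. I'll grasp it and bring it near the chassis.

```bash
cat >> h.py <<'E'
def at(off,rel,z): # ring at nut + off (chassis axes), rel yaw deg, underside height z above seated
    return tcp(NUT+off[0]*CX+off[1]*CY+[0,0,z],YAW+np.radians(rel))
E
python3 - <<'E'
from h import *
y0=np.radians(15.6); c0=np.array([.5608,.2428,.003]); p,R=tcp(c0,y0)
env.move_l(p+[0,0,.04],R,.15); print(env.move_l(p,R,.08,f_stop=10),env.sense()["eef_pos"]-p)
env.grip(0.); s=env.sense(); print(s["gripper_width"],s["finger_force"],s["force"].round(1))
env.move_l(p+[0,0,.12],R,.15); s=env.sense(); print(s["gripper_width"],s["force"].round(1))
q,R=at((-.06,0),30,.08); print(env.ik(q,R).round(2), env.ik(*at((0,0),-34,0)).round(2))
env.reach(q,R); env.sleep(.2); s=env.sense(); print(s["t"],s["eef_pos"]-q)
d=get_image("top"); cv2.imwrite("pics/hold.png",d["img"][150:270,260:420].repeat(4,0).repeat(4,1))
t=q+.085*np.array([np.cos(YAW+np.radians(30)),np.sin(YAW+np.radians(30)),0])-UP-[0,0,GH]; print("expect ring",t)
for r in place_of("top","wrench")[:2]: print(r["conf"],ray_z(d,r["point"][0]*560,r["point"][1]*420,t[2]))
for r in silhouettes("top","wrench")[:1]: P=cloud(d,r["mask"]); print(r["conf"],len(P),np.median(P,0),cv2.minAreaRect(P[:,:2].astype(np.float32)))
E
```

```text
False [0.00019161 0.00010096 0.00023295]
0.20046079363424402 59.408742785453796 [0.2 0.5 3.2]
0.1911576953766899 [ 0.4 -0.3 -2.7]
[-0.53  0.4  -0.11  1.06  0.   -1.24] [-0.33  0.49 -0.2   0.87  0.    0.08]
21.0 [4.51800675e-04 7.75169570e-04 4.60389771e-05]
expect ring [ 0.52908248 -0.21734573  0.104     ]
0.65 [ 0.52728693 -0.20363797  0.104     ]
0.64 270 [ 0.50998874 -0.23348963  0.11635732] ((0.513916015625, -0.23436060547828674), (0.09079140424728394, 0.0379423089325428), 49.226722717285156)
```

View pics/hold.png

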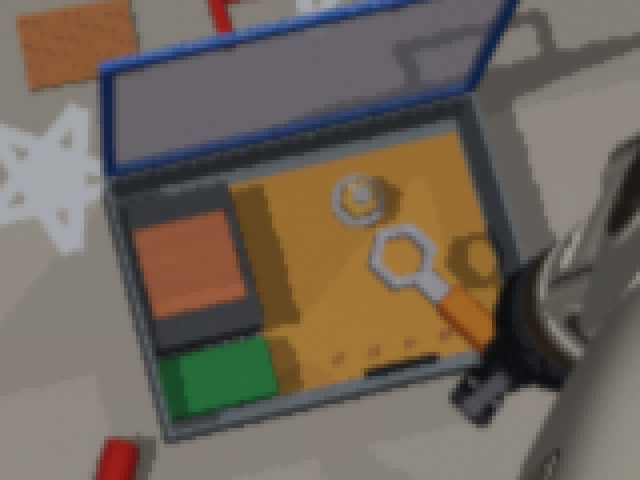

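The wrench is held, with its ring at about (404,257) in the crop. It looks yawed a few degrees more than I commanded, so I'll quantify that with both cameras.

Run:
```python
from h import *
s=env.sense(); R=s["orientation"]; print("tool y yaw-90",np.degrees(np.arctan2(R[1,1],R[0,1]))-90, "cmd",10.9+30)
ring=ray_z(get_image("top"),260+404/4,150+257/4,.116); print("ring by eye",ring)
for n in("top","scene"):
    d=get_image(n); f,Rc,t=cam(d); hsv=cv2.cvtColor(d["img"],cv2.COLOR_BGR2HSV); e=np.array([.529,-.2173])
    v,u=np.mgrid[:420,:560]
    X=np.array([[0,0]]); 
    P=cloud(d); m=d["range_z"]>0; vv,uu=np.nonzero(m)
    near=(np.hypot(P[:,0]-e[0],P[:,1]-e[1])<.1)&(P[:,2]>.095)&(P[:,2]<.14)
    H_,S_=hsv[...,0][m],hsv[...,1][m]
    o=near&(H_>5)&(H_<20)&(S_>130); g=near&(S_<60)&(np.hypot(P[:,0]-e[0],P[:,1]-e[1])<.04)
    for nm,k,z in(("orange",o,.128),("ring",g,.116)):
        if k.sum()<8: print(nm,k.sum()); continue
        Q=np.array([ray_z(d,a,b,z)[:2] for a,b in zip(uu[k],vv[k])]); c=Q.mean(0); w=np.linalg.svd(Q-c)[2][0]
        print(n,nm,k.sum(),"z",np.median(P[k,2]).round(4),"centroid",c.round(4),"mid",((Q.min(0)+Q.max(0))/2).round(4),"yaw",np.degrees(np.arctan2(w[1],w[0])).round(1),"ring->",np.degrees(np.arctan2(*(ring[:2]-c)[::-1])).round(1))
    cv2.imwrite(f"pics/h_{n}.png",d["img"])
d=get_image("wrist"); s=env.sense(); cv2.imwrite("pics/h_wrist.png",np.vstack([d["img"],cv2.resize(cv2.imread("pics/h_scene.png")[200:310,150:310],(560,380))])[:800])
i=cv2.imread("pics/h_scene.png")[200:300,150:290]; cv2.imwrite("pics/hh.png",np.hstack([cv2.resize(d["img"],(400,300)),cv2.resize(i,(400,300))]))
```

```text
tool y yaw-90 40.947447361117526 cmd 40.9
ring by eye [ 0.52819222 -0.21696237  0.116     ]
top orange 126 z 0.1258 centroid [ 0.4875 -0.2485] mid [ 0.4864 -0.2473] yaw -147.3 ring-> 37.8
top ring 155 z 0.1145 centroid [ 0.5251 -0.2197] mid [ 0.5247 -0.2183] yaw -144.0 ring-> 42.0
scene orange 196 z 0.1259 centroid [ 0.4952 -0.2568] mid [ 0.5154 -0.2448] yaw 26.0 ring-> 50.4
scene ring 218 z 0.1144 centroid [ 0.5298 -0.2213] mid [ 0.5283 -0.2206] yaw 35.7 ring-> 109.9
```

View pics/hh.png

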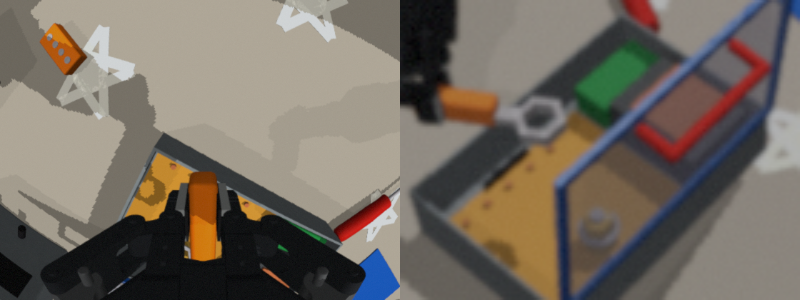

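The ring is within 1 mm of the commanded spot and level: (0.528, -0.217) against (0.529, -0.217). The views show the handle held straight in the pads. Seating it now.

```bash
cat >> h.py <<'E'
def zrel(): return env.sense()["eef_pos"][2]-(NUT[2]+GH+.155)
def seat(rel,offs=((0,0),(0,.0015),(0,-.0015),(.0015,0),(-.0015,0)),drel=(0,-3,3)):
    env.move_l(*at((0,0),rel,.022),.12)
    for k,(o,dr) in enumerate([(o,dr) for dr in drel for o in offs]):
        if k: env.move_l(*at(o,rel+dr,.018),.1)
        hit=env.move_l(*at(o,rel+dr,-.001),.05,f_stop=9); z=zrel(); s=env.sense()
        print("try",o,rel+dr,hit,"z",round(z,4),s["force"].round(1),round(s["t"],1),flush=True)
        if z<.0035: return True,o,rel+dr
    return False,None,None
E
python3 - <<'E'
from h import *
env.move_l(*at((0,0),30,.08),.15)
print(seat(30))
E
```

```text
try (0, 0) 30 True z 0.0074 [-1.8 -1.7  2.2] 22.9
try (0, 0.0015) 30 True z 0.0036 [-1.  -1.2  1. ] 23.5
try (0, -0.0015) 30 False z -0.0014 [-2.8 -1.7  2. ] 24.3
(True, (0, -0.0015), 30)
```

```bash
cat >> h.py <<'E'
def stroke(a,b,o,step=8,fs=40):
    n=int(np.ceil(abs(b-a)/step)); rec=[]
    for r in np.linspace(a,b,n+1)[1:]:
        hit=env.move_l(*at(o,r,-.0005),.1,f_stop=fs); s=env.sense(); f=s["force"]
        t=YAW+np.radians(r); rad=f@[np.cos(t),np.sin(t),0]; tan=f@[-np.sin(t),np.cos(t),0]
        print(round(r,1),hit,"rad %.1f tan %.1f z %.1f tz %.2f"%(rad,tan,f[2],s["wrist_torque"][2]),"zr",round(zrel(),4),round(s["t"],1),flush=True)
        if hit: break
    return r
E
python3 - <<'E'
from h import *
stroke(30,6,(0,-.0015))
d=get_image("top"); cv2.imwrite("pics/s1.png",d["img"][150:270,260:420].repeat(4,0).repeat(4,1))
E
```

```text
22.0 False rad -3.3 tan 1.0 z 1.4 tz 0.04 zr -0.001 24.6
14.0 False rad -2.6 tan 1.5 z 0.4 tz 0.09 zr -0.0004 24.9
6.0 False rad -0.4 tan 1.5 z 1.1 tz 0.05 zr -0.0002 25.2
```

View pics/s1.png

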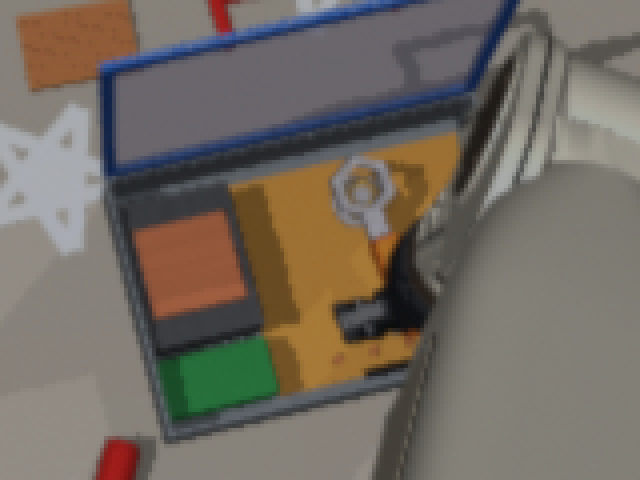

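Run:
```python
from h import *
d=get_image("top"); P=cloud(d); m=d["range_z"]>0; hsv=cv2.cvtColor(d["img"],cv2.COLOR_BGR2HSV); S=hsv[...,1][m]; h=hsv[...,0][m]
L=P-NUT; L=np.stack([L@CX,L@CY,P[:,2]],1)
a=np.radians(6); W=np.stack([L[:,0]*np.cos(a)+L[:,1]*np.sin(a),-L[:,0]*np.sin(a)+L[:,1]*np.cos(a)],1)
for lo,hi in((-70,-60),(-60,-50),(-50,-42),(-42,-34),(-34,-25),(-25,-18),(-18,-12),(-12,-6),(-6,0),(0,6),(6,12),(12,18),(18,24)):
    k=(W[:,0]>lo/1e3)&(W[:,0]<hi/1e3)&(abs(W[:,1])<(.006 if lo<-20 else .02)); 
    if k.sum(): print(lo,hi,k.sum(),"z90",np.percentile(L[k,2],[50,90,100]).round(4))
v,u=np.nonzero(m); k=(np.hypot(L[:,0],L[:,1])<.024)&(L[:,2]>.03); print("ring grey-ish: mean",L[k&(S<70)].mean(0), (k&(S<70)).sum())
e=(u>342)&(u<361)&(v>185)&(v<203)
np.set_printoptions(linewidth=200); Z=np.zeros((420,560)); Z[m]=P[:,2]; print((Z[186:212,340:368]*1000).astype(int))
cv2.imwrite("pics/s1b.png",cv2.resize(d["img"][180:220,335:375],(600,600),interpolation=cv2.INTER_CUBIC))
```

```text
-70 -60 35 z90 [0.4703 0.4727 0.4738]
-60 -50 38 z90 [0.4662 0.47   0.4713]
-50 -42 32 z90 [0.4621 0.4689 0.4709]
-42 -34 39 z90 [0.0579 0.4646 0.4673]
-34 -25 38 z90 [0.0497 0.4573 0.4604]
-25 -18 27 z90 [0.0456 0.4395 0.4478]
-18 -12 40 z90 [0.0241 0.048  0.051 ]
-12 -6 41 z90 [0.0458 0.0511 0.0549]
-6 0 43 z90 [0.0401 0.0521 0.0538]
0 6 38 z90 [0.0417 0.0519 0.0528]
6 12 38 z90 [0.0373 0.0525 0.0585]
12 18 39 z90 [0.052  0.0546 0.0571]
18 24 28 z90 [0.0087 0.0549 0.0559]
ring grey-ish: mean [ 0.00021918 -0.00086104  0.05054736] 155
[[  9   8   6   1   0   1   0   1   1   3   0   5   8   2   1   0   2   1   0   1   1  -1   5   3   5   0   3   5]
 [  5   4  -1   2  -1   6   3   1   2   6   3   2   4   5   8   2   4   4   1   5   4   0   3   7   2   8   1   6]
 [  2   0   2  -1   2   2   2  -1   3   0   4   2   5   5   4   2   2   4   4   1   7   1   0   3   5   3   4   5]
 [  2   0   3   1   4   4  -1  52  54  53  54  54  53   0   3   2   1   5   5   3   6   4   6   6   7   5   5   0]
 [  3   1   2   0   1   1  55  53  54  55  54  52  54  56  52  52   7   4  -1   2   3   7   4   1  
[... 1731 characters left out ...]
 257 286]
 [  5   2   0   4   5   4   3   5   5   4   6  43  47  46  42  46  47   3   6   3   5   4 199 197 239 254 261 288]
 [  5   2  -1   4   7   2   5   1   6   4   0  39  46  44  42  46  47   4   2  -1   4 190 198 215 247 255 333 342]
 [  6   2   4   5   0   5   6   2   4   3   2   4  44  44  44  44  51  52  55   2 173 198 193 235 249 252 337 344]
 [  4   8   6   6   5   0   5   2   1   2   3   5  39  47  55  54  55  54  57  52 193 196 213 240 250 329 342 347]
 [  4   6  -2   0   0   7   1   6   0   4   0   4  41  52  52  51  55  53  54 179 196 196 214 238 249 333 342 350]
 [  4   6   0   4   1   3   2   4   2   7   4   2  40  54  52  51  54  54 166 192 200 199 218 234 254 337 344 356]]
```

View pics/s1b.png

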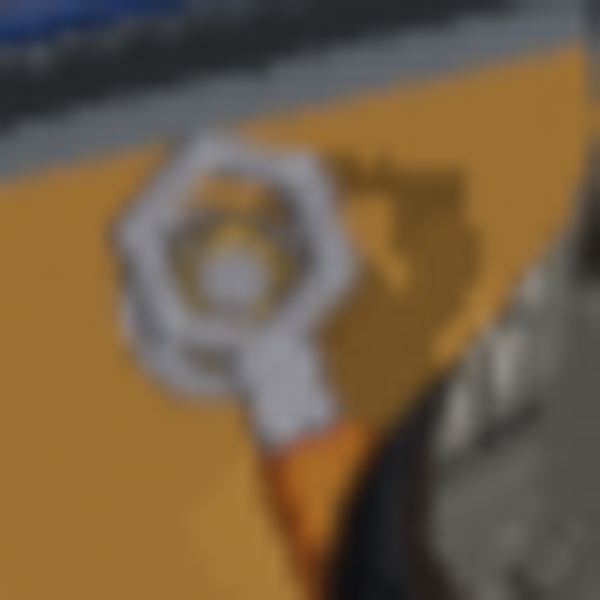

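The wrench is not seated. The ring's top slopes from 47 mm (near) to 54 mm (far), so it rides on the nut after pitching up in the pads. I'll lift off, measure the tilt and the ring centre against the nut in the same camera, and compensate with the tool's attitude.

```bash
cat >> h.py <<'E'
def ringfit(rel,frames=5):
    n="top"; Zs=[]; 
    for _ in range(frames): d=get_image(n); Zs.append(d["range_z"])
    Z=np.median(Zs,0); d["range_z"]=Z; s=env.sense(); m=Z>0; P=cloud(d); W=np.zeros((420,560,3)); W[m]=P
    S=cv2.cvtColor(d["img"],cv2.COLOR_BGR2HSV)[...,1]
    t=YAW+np.radians(rel); a=np.array([np.cos(t),np.sin(t),0]); b=np.array([-a[1],a[0],0])
    g=s["eef_pos"]+.155*np.array(s["orientation"])[:,2]; e=g+.085*a
    k=(m&(np.hypot(*(W[...,:2]-e[:2]).transpose(2,0,1))<.032)&(W[...,2]>.085)&(W[...,2]<.15)&(S<90)).astype(np.uint8)
    c,h=cv2.findContours(k,cv2.RETR_CCOMP,cv2.CHAIN_APPROX_NONE); i=max((j for j in range(len(c)) if h[0][j][3]>=0),key=lambda j:cv2.contourArea(c[j]))
    M=cv2.moments(c[i]); u,v=M["m10"]/M["m00"],M["m01"]/M["m00"]
    L=W[k>0]-e; xa,xb,z=L@a,L@b,W[k>0][:,2]
    ok=np.abs(z-np.median(z))<.012; A=np.stack([xa,xb,1+0*xa],1)
    for _ in range(4):
        co=np.linalg.lstsq(A[ok],z[ok],rcond=None)[0]; ok=np.abs(z-A@co)<.003
    zc=co[2]; q=ray_z(d,u,v,zc); print("grasp",g.round(4),"hole px",u,v,"n",ok.sum(),"slope a,b deg",np.degrees(np.arctan(co[:2])).round(2),"ring top centre",q.round(4),"vs expected along/side",((q-e)@a).round(4),((q-e)@b).round(4),"z above grasp",(q[2]-g[2]).round(4))
    return co,q
E
python3 - <<'E'
from h import *
env.move_l(*at((0,-.0015),6,.06),.15); env.move_l(*at((-.06,0),30,.08),.15); env.sleep(.1)
ringfit(30)
d=get_image("top"); print(env.sense()["t"])
for px in((350.25,198.5),(350.5,198.3)): print("thread",ray_z(d,*px,.0415))
# refine thread/nut by flange: grey ring vs board orange
hsv=cv2.cvtColor(d["img"],cv2.COLOR_BGR2HSV); Rg=hsv[188:210,338:362]; board=((Rg[...,0]>10)&(Rg[...,0]<20)&(Rg[...,1]>150)&(Rg[...,2]>130))
print(Rg[...,1]);
E
```

```text
grasp [ 0.4651 -0.2725  0.1237] hole px 360.8315018315018 212.0164835164835 n 155 slope a,b deg [9.96 1.07] ring top centre [ 0.5312 -0.2143  0.1295] vs expected along/side 0.0031 0.0007 z above grasp 0.0058
26.8167
thread [ 0.58640025 -0.2075897   0.0415    ]
thread [ 0.58691459 -0.20830477  0.0415    ]
[[ 28  30  31  30  27  27  23  18  13   3  31  64  77 112 133 143 149 163
  168 171 170 173 173 173]
 [ 30  28  23  17  13   3  29  67  96 118 131 144 149 163 168 172 173 173
  172 174 174 174 173 172]
 [  5   3  55  73  98 116 133 147 158 165 168 172 173 172 174 174 175 173
  174 175 172 173 174 173]
 [113 124 141 149 158 165 170 172 173 173 174 174 173 173 173 172 173 174
  172 174 172 172 174 174]
 [164 168 170 173 172 174 174 172 173 168 165 165 168 172 173 174 174 173
  174 173 174 174 174 174]
 [173 173 172 174 173 175 172 165 149 114 107 114 134 143 156 170 174 173
  174 172 174 174 172 173]
 [174 172 174 173 174 173 161 112  58  34  34  71  94  96  88 131 166 173
  174 173 173 174 172 172]
 [174 174 174 174 172 162 110  45  48  48  77 109 123 118  83  66 110 159
  174 174 175
[... 728 characters left out ...]
72 174 175 171 121  24   6  13  74 137 149 136 120  83  22   9  66
  146 173 173 171 168 164]
 [174 174 172 173 173 158  85  16   8   8  53  70  31  11   9   8  43 117
  153 157 150 148 132 108]
 [174 172 174 174 174 171 147  91  31   8  10  10   8  10  13  45 107 134
   94  86  64  45  34  25]
 [175 173 174 173 174 173 172 158 119  90  76  67  64  62  98 135 121  52
   12  13  11   9   7  11]
 [174 174 174 174 174 172 174 173 167 161 154 148 148 157 166 163 100  11
    9   7  25  56  80  95]
 [173 172 175 174 172 174 173 174 173 172 173 172 173 173 170 155  71   9
    9  25  96 132 149 159]
 [174 174 173 172 174 173 173 172 175 174 175 172 172 174 170 146  50  10
    8  75 144 167 169 171]]
```

The ring is pitched 10° up and sits 3 mm farther along than assumed. I'll apply both corrections (tool pitched 10°, grip distance 87.5 mm, nut recentred from the top camera) and try again gently.

```bash
cat >> h.py <<'E'
from scipy.spatial.transform import Rotation as Ro
NUT=np.array([.587,-.207,.024]); G=.0875; GH=.0205; TILT=np.radians(10)
def tcp(c,yaw,g=None):
    a=np.array([np.cos(yaw),np.sin(yaw),0]); b=np.array([-a[1],a[0],0])
    R=Ro.from_rotvec(b*TILT).as_matrix()@down(yaw+np.pi/2)
    return np.asarray(c)-(G if g is None else g)*a+[0,0,GH]-.155*R[:,2], R
def zrel():
    s=env.sense(); return (s["eef_pos"]+.155*np.array(s["orientation"])[:,2])[2]-NUT[2]-GH
def seat(rel,offs=((0,0),(-.0015,0),(.0015,0),(0,.0015),(0,-.0015),(-.003,0)),fs=6,drel=(0,)):
    for k,(o,dr) in enumerate([(o,dr) for dr in drel for o in offs]):
        env.move_l(*at(o,rel+dr,.021 if k==0 else .017),.12); env.sleep(.1)
        hit=env.move_l(*at(o,rel+dr,-.001),.04,f_stop=fs); z=zrel(); s=env.sense()
        print("try",o,rel+dr,hit,"z",round(z,4),s["force"].round(1),round(s["t"],1),flush=True)
        if z<.004: return True,o,rel+dr
    return False,None,None
def topz():  # ring-top heights round the nut
    d=get_image("top"); P=cloud(d); L=P-NUT; r=np.hypot(L[:,0],L[:,1]); k=(r>.012)&(r<.02)&(P[:,2]<.1); x=(L@CX)[k]; z=P[k,2]
    return [(round(float(np.percentile(z[(x>l)&(x<h)],75)),4) if ((x>l)&(x<h)).any() else None) for l,h in((-.02,-.01),(-.01,0),(0,.01),(.01,.02))]
E
python3 - <<'E'
from h import *
print([None if (q:=env.ik(*at((0,0),r,0))) is None else q.round(2) for r in(32,0,-34)])
env.move_l(*at((-.06,0),30,.08),.1); ringfit(30,3)
env.move_l(*at((0,0),30,.06),.15)
print(seat(30)); print(topz())
E
```

```text
[array([-0.39,  0.62,  0.02,  1.04, -0.16, -1.14]), array([-0.37,  0.61, -0.01,  1.1 , -0.09, -0.55]), array([-0.33,  0.6 , -0.02,  1.12,  0.01,  0.07])]
grasp [ 0.4616 -0.2759  0.1245] hole px 361.39539007092196 214.62765957446808 n 140 slope a,b deg [0.71 0.99] ring top centre [ 0.5272 -0.2178  0.1161] vs expected along/side 0.0026 0.0009 z above grasp -0.0085
try (0, 0) 30 True z -0.0013 [-0.   0.1  5.5] 29.1
(True, (0, 0), 30)
[0.035, 0.0361, 0.0352, 0.0369]
```

The ring's top is level at 36 mm on all sides, so the wrench is seated. First stroke.

Run:
```python
from h import *
def st(a,b,step=7,fs=30):
    for r in np.linspace(a,b,int(np.ceil(abs(b-a)/step))+1)[1:]:
        hit=env.move_l(*at((0,0),r,0),.08,f_stop=fs); s=env.sense(); f=s["force"]; t=YAW+np.radians(r)
        print(round(r,1),hit,"rad %.1f tan %.1f z %.1f tz %.2f"%(f@[np.cos(t),np.sin(t),0],f@[-np.sin(t),np.cos(t),0],f[2],s["wrist_torque"][2]),"zr",round(zrel(),4),round(s["t"],1),flush=True)
        if hit: break
st(30,-32); print(topz())
```

```text
23.1 False rad 3.7 tan -0.8 z -2.2 tz -0.05 zr -0.0001 29.4
16.2 False rad 4.0 tan -0.5 z -2.2 tz -0.12 zr -0.0001 29.7
9.3 False rad 4.9 tan -0.4 z -2.5 tz -0.01 zr -0.0 29.9
2.4 False rad 4.7 tan -0.1 z -1.4 tz 0.02 zr -0.0 30.2
-4.4 False rad 5.0 tan 0.6 z -1.9 tz 0.06 zr -0.0 30.5
-11.3 False rad 5.6 tan 0.1 z -2.7 tz -0.01 zr 0.0 30.7
-18.2 False rad 4.8 tan 1.3 z -4.1 tz 0.02 zr -0.0 31.0
-25.1 False rad 4.7 tan 1.8 z -3.4 tz 0.06 zr -0.0 31.3
-32.0 False rad 5.5 tan 2.3 z -3.8 tz 0.08 zr 0.0 31.5
[None, None, None, None]
```

```bash
cat >> h.py <<'E'
def prof(img,d):
    f,R,t=cam(d); hsv=cv2.cvtColor(img,cv2.COLOR_BGR2HSV)[...,1].astype(np.float32); out=[]
    for a in range(-180,180,15):
        w=YAW+np.radians(a); v=[]
        for r in np.linspace(.0075,.0105,4):
            p=R@(np.array([NUT[0]+r*np.cos(w),NUT[1]+r*np.sin(w),.0375]))+t; u=f*p[:2]/p[2]+[d["cx"],d["cy"]]; v.append(cv2.getRectSubPix(hsv,(1,1),(float(u[0]),float(u[1])))[0,0])
        out.append(int(np.mean(v)))
    return out
E
python3 - <<'E'
from h import *
env.move_l(*at((0,0),-32,.022),.12); print("off",zrel())
env.move_l(*at((-.02,0),-10,.05),.15); env.move_l(*at((-.06,0),31,.06),.15); env.sleep(.1)
ringfit(31,3)
d=get_image("top"); print(list(range(-180,180,15))); print(prof(cv2.imread("pics/top1.png"),d)); print(prof(d["img"],d)); print(env.sense()["t"])
cv2.imwrite("pics/n2.png",np.hstack([cv2.resize(i[188:210,338:362],(400,367),interpolation=cv2.INTER_CUBIC) for i in(cv2.imread("pics/top1.png"),d["img"])]))
E
```

```text
off 0.022739576042199432Traceback (most recent call last):
  File "<stdin>", line 4, in <module>
  File "h.py", line 64, in ringfit
    c,h=cv2.findContours(k,cv2.RETR_CCOMP,cv2.CHAIN_APPROX_NONE); i=max((j for j in range(len(c)) if h[0][j][3]>=0),key=lambda j:cv2.contourArea(c[j]))
                                                                    ~~~^^^^^^^^^^^^^^^^^^^^^^^^^^^^^^^^^^^^^^^^^^^^^^^^^^^^^^^^^^^^^^^^^^^^^^^^^^^^^^^^
ValueError: max() iterable argument is empty
```

Run:
```python
from h import *
d=get_image("top"); print(list(range(-180,180,15))); print(prof(cv2.imread("pics/top1.png"),d)); print(prof(d["img"],d)); s=env.sense(); print(s["t"],s["gripper_width"],s["finger_force"])
P=cloud(d); k=(np.hypot(P[:,0]-.53,P[:,1]+.22)<.06)&(P[:,2]>.07)&(P[:,2]<.14); Q=P[k]; print(len(Q),Q.mean(0) if len(Q) else 0)
a=cv2.resize(d["img"][170:250,300:420],(800,533),interpolation=cv2.INTER_CUBIC); cv2.imwrite("pics/n2.png",a)
```

```text
[-180, -165, -150, -135, -120, -105, -90, -75, -60, -45, -30, -15, 0, 15, 30, 45, 60, 75, 90, 105, 120, 135, 150, 165]
[144, 144, 140, 132, 114, 105, 95, 91, 90, 87, 97, 100, 94, 75, 72, 104, 133, 144, 151, 151, 151, 151, 147, 145]
[142, 143, 138, 133, 115, 102, 95, 92, 89, 74, 59, 62, 97, 112, 125, 138, 143, 145, 149, 150, 151, 151, 148, 146]
33.625 0.19326198194287306 64.32478308677673
195 [ 0.50911052 -0.23251469  0.08196524]
```

View pics/n2.png

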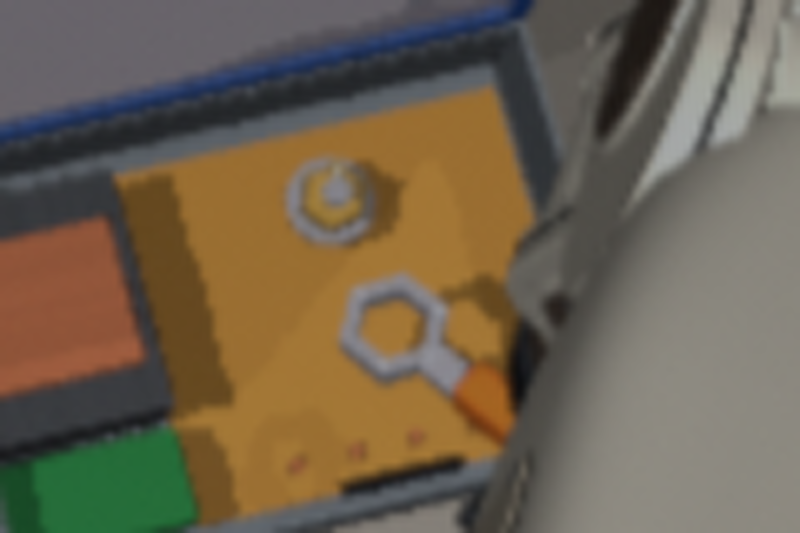

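The picture shows the nut turned (its dash now points up and slightly right, near (335,170)) and the wrench still held, with the ring at (392,327) sitting lower than planned. I'll refit the ring's pitch.

```bash
sed -i 's/W\[...,2\]>.085/W[...,2]>.062/' h.py
python3 - <<'E'
from h import *
ringfit(31,6); s=env.sense(); R=s["orientation"]; print("tool yaw",np.degrees(np.arctan2(R[1,1],R[0,1]))-90-10.9, "tilt",np.degrees(np.arccos(-R[2,2])),zrel())
E
```

```text
grasp [ 0.4629 -0.2768  0.1045] hole px 358.54949494949494 218.65656565656562 n 129 slope a,b deg [-13.72  -0.63] ring top centre [ 0.525  -0.2184  0.0734] vs expected along/side 0.0001 0.002 z above grasp -0.0311
tool yaw 30.997695270246318 tilt 9.999729446737947 0.06000597928061309
```

```bash
echo 'TILT=np.radians(-3.7)' >> h.py
python3 - <<'E'
from h import *
env.move_l(*at((-.06,0),31,.08),.1); env.sleep(.1)
ringfit(31,6); print(env.sense()["t"], env.ik(*at((0,0),31,0)), env.ik(*at((0,0),-34,0)))
E
```

```text
grasp [ 0.4632 -0.2764  0.1242] hole px 359.6211293260473 213.86703096539162 n 149 slope a,b deg [-0.22 -0.12] ring top centre [ 0.5298 -0.2141  0.1137] vs expected along/side 0.0062 0.0019 z above grasp -0.0104
34.9083 [-0.50015595  0.55481584 -0.09240664  0.90205131  0.06088978 -1.23079342] [-0.32588952  0.44744082 -0.28320383  0.77576671 -0.00498221  0.07712109]
```

```bash
echo 'G=.090; GH=.0224' >> h.py
python3 - <<'E'
from h import *
env.move_l(*at((0,0),33.5,.06),.15)
print(seat(33.5,offs=((0,0),),drel=(0,1.5,-3),fs=6)); print(topz())
E
```

```text
try (0, 0) 33.5 True z 0.0061 [-0.3 -0.2  3.1] 36.5
try (0, 0) 35.0 True z 0.0042 [ 0.1 -1.1  2.2] 37.2
try (0, 0) 30.5 True z 0.0019 [-1.6 -0.8  2.9] 38.0
(True, (0, 0), 30.5)
[0.0456, 0.0461, 0.0475, 0.05]
```

The ring is riding on top again. I'll lift off, measure the ring straight over the nut, then get the nut's angle with the wrist camera from the side. The angle fit is checked on the stored first view.

```bash
sed -i 's/def ringfit(rel,frames=5):/def ringfit(rel,frames=5,lo=.062):/; s/W\[...,2\]>.062/W[...,2]>lo/' h.py
cat >> h.py <<'E'
def nutfit(d,s,c=NUT):
    im=rectify(d,s,c,YAW,.02,.0355,400); hsv=cv2.cvtColor(im,cv2.COLOR_BGR2HSV)
    m=((hsv[...,1]>110)).astype(np.uint8); m=cv2.morphologyEx(m,cv2.MORPH_OPEN,np.ones((5,5)))
    n,l,st,ce=cv2.connectedComponentsWithStats(m); i=max((j for j in range(1,n) if np.hypot(*(ce[j]-200))<90 and st[j,2]<330 and st[j,3]<330),key=lambda j:st[j,4])
    h=cv2.convexHull(cv2.findContours((l==i).astype(np.uint8),0,1)[0][0] if False else max(cv2.findContours((l==i).astype(np.uint8),0,1)[0],key=len)); f=cv2.fillPoly(np.zeros((400,400),np.uint8),[h],1)
    y,x=np.nonzero(f); o=np.array([x.mean(),y.mean()]); w=((x-o[0])-1j*(y-o[1])); S=np.sum(w**6/np.maximum(abs(w),1)**2)
    off=(o-199.5)*[1,-1]*.04/399; print("nut rel angle mod60",np.degrees(np.angle(S))/6%60,"offset mm",off*1000,"area mm2",f.sum()*.01,"coh",abs(S)/np.sum(abs(w)**4)); return off
E
python3 - <<'E'
from h import *
z=np.load("nut.npz"); nutfit({k:z[k] for k in z.files if k in("img","fovy","cx","cy","hand_eye")},{"eef_pos":z["eef_pos"],"orientation":z["orientation"]})
env.move_l(*at((0,0),30.5,.022),.1); env.sleep(.1)
co,q=ringfit(30.5,4,.046); L=q-NUT; print("ring-nut chassis mm",(L@CX*1e3).round(1),(L@CY*1e3).round(1))
env.move_l(*at((-.05,0),30.5,.09),.15)
s=env.sense(); p=NUT-.075*CX+.06*CY; p[2]=.31
env.reach(p,down(YAW+np.radians(90)+np.pi/2)); env.sleep(.15)
s=env.sense(); d=get_image("wrist"); print(s["t"],wpix(d,s,NUT+[0,0,.0355]))
np.savez("nut2.npz",**d,eef_pos=s["eef_pos"],orientation=s["orientation"])
nutfit(d,s)
E
```

```text
nut rel angle mod60 32.9709092189688 offset mm [1.05009656 0.38418495] area mm2 477.72 coh 0.16090898249314986
grasp [ 0.5191 -0.2662  0.0677] hole px 350.53125 196.05625 n 133 slope a,b deg [ 4.92 -1.03] ring top centre [ 0.5876 -0.2045  0.065 ] vs expected along/side 0.0072 0.001 z above grasp -0.0027
ring-nut chassis mm 1.0 2.3
40.3083 [174.6515711  139.23494439]
nut rel angle mod60 37.879778197991115 offset mm [-0.96754448  0.08857834] area mm2 527.78 coh 0.1312736787178839
```

The nut sits at about 37.5° (equivalent to -22.5°). The position estimate is good (0.3 mm from the wrist views), but my seating angle was at the edge of the play. I'll re-level and seat at 36.5°.

```bash
echo 'TILT=np.radians(1.2); G=.091' >> h.py
python3 - <<'E'
from h import *
env.reach(*at((-.06,0),36,.08)); env.sleep(.1)
co,q=ringfit(36,3); t=YAW+np.radians(36); a=np.array([np.cos(t),np.sin(t),0])
env.move_l(*at((0,0),36.5,.06),.15); env.move_l(*at((0,0),36.5,.019),.12); env.sleep(.1)
hit=env.move_l(*at((0,0),36.5,-.0005),.03,f_stop=5); s=env.sense(); print(hit,zrel(),s["force"].round(1),s["t"]); print(topz())
E
```

```text
grasp [ 0.4665 -0.2839  0.1268] hole px 360.8574074074074 214.2722222222222 n 146 slope a,b deg [0.79 1.26] ring top centre [ 0.5279 -0.2164  0.1172] vs expected along/side 0.0063 0.0013 z above grasp -0.0096
False -0.000597655629791808 [ 0.1 -0.4 -2.1] 43.2917
[0.0363, 0.0355, 0.0369, 0.0367]
```

Seated level (36 mm). Second stroke, to the stop.

Run:
```python
from h import *
rs=list(np.linspace(36.5,-25,8)[1:])+[-28,-30,-32,-33.5,-35]
for r in rs:
    hit=env.move_l(*at((0,0),r,0),.08,f_stop=25); s=env.sense(); f=s["force"]; t=YAW+np.radians(r)
    tan=f@[-np.sin(t),np.cos(t),0]
    print(round(r,1),hit,"rad %.1f tan %.1f z %.1f tz %.2f"%(f@[np.cos(t),np.sin(t),0],tan,f[2],s["wrist_torque"][2]),round(s["t"],1),flush=True)
    if hit or (tan>16): break
```

```text
27.7 False rad 0.8 tan -0.7 z -4.3 tz -0.09 43.7
18.9 False rad 1.8 tan -0.8 z -3.2 tz -0.08 44.0
10.1 False rad 2.1 tan -0.5 z -3.4 tz -0.12 44.3
1.4 False rad 2.4 tan -0.2 z -2.8 tz -0.08 44.6
-7.4 False rad 2.5 tan 0.3 z -3.8 tz -0.07 44.9
-16.2 False rad 2.8 tan 1.8 z -3.3 tz 0.05 45.2
-25.0 False rad 2.7 tan 1.2 z -2.8 tz 0.06 45.6
-28 False rad 3.8 tan 2.5 z -3.5 tz 0.29 45.8
-30 False rad 3.3 tan 0.5 z -3.9 tz 0.38 46.1
-32 False rad 4.3 tan 0.5 z -3.1 tz 0.27 46.3
-33.5 False rad 4.3 tan 1.2 z -4.0 tz 0.34 46.6
-35 False rad 5.3 tan 0.3 z -3.4 tz 0.32 46.8
```

Run:
```python
from h import *
for r in (-36.5,-38):
    hit=env.move_l(*at((0,0),r,0),.05,f_stop=20); s=env.sense(); f=s["force"]; t=YAW+np.radians(r)
    print(r,hit,"rad %.1f tan %.1f z %.1f tz %.2f"%(f@[np.cos(t),np.sin(t),0],f@[-np.sin(t),np.cos(t),0],f[2],s["wrist_torque"][2]),"yaw",np.degrees(np.arctan2(s["orientation"][1,1],s["orientation"][0,1]))-100.9,round(s["t"],1))
d=get_image("scene"); hsv=cv2.cvtColor(d["img"],cv2.COLOR_BGR2HSV)
def hp(w,z): # pixel of chassis-frame point
    f,R,t=cam(d); p=R@np.array([*(NUT+w[0]*CX+w[1]*CY)[:2],z])+t; return f*p[:2]/p[2]+[d["cx"],d["cy"]]
# orange handle points, plane z=.048
v,u=np.nonzero((hsv[...,0]>3)&(hsv[...,0]<18)&(hsv[...,1]>120))
Q=np.array([ray_z(d,a,b,.048) for a,b in zip(u,v)])-NUT; x,y=Q@CX,Q@CY; k=(x<-.02)&(x>-.1)&(y>-.02)&(y<.09); print(k.sum(), np.degrees(np.arctan2(y[k],-x[k]))[::6].round(0), np.hypot(x,y)[k][::6].round(3))
for r in silhouettes("scene","wrench")[:2]: 
    vv,uu=np.nonzero(r["mask"]); print(r["conf"],len(vv),uu.mean(),vv.mean(), hp((0,0),.036))
for nm,z in(("wrench",.024),("wrench_grip",.036),("hex_nut",.024)):
    for r in place_of("scene",nm)[:2]:
        L=ray_z(d,r["point"][0]*560,r["point"][1]*420,z)-NUT; print(nm,round(r["conf"],2),(L@CX).round(4),(L@CY).round(4))
```

```text
-36.5 False rad 5.7 tan 0.8 z -3.6 tz 0.27 yaw -36.445268201062774 47.1
-38 False rad 5.2 tan 0.9 z -3.6 tz 0.40 yaw -37.93723715746362 47.3
214 [ 38.  35.  43.  39.  36.  34.  43.  41.  39.  34.  44.  39.  31.  42.
  38.  19.  38.  19.  37.  16.  37.  28.  27.  26.  23.  -1.  -5.  13.
  -5. -13.  -7.  -8.  -7.  -9. -21. -21.] [0.106 0.104 0.101 0.099 0.096 0.094 0.091 0.088 0.085 0.084 0.081 0.079
 0.078 0.075 0.072 0.08  0.069 0.076 0.066 0.074 0.063 0.063 0.06  0.057
 0.055 0.073 0.075 0.054 0.071 0.084 0.063 0.059 0.051 0.049 0.051 0.041]
wrench 0.7 0.0335 0.0643
wrench_grip 0.63 -0.0655 0.0527
wrench_grip 0.39 0.1717 0.1345
hex_nut 0.68 0.118 0.5073
hex_nut 0.44 0.0348 0.0526
```

Run:
```python
from h import *
def off(rel,dx): 
    t=np.radians(rel); return (dx*np.cos(t),dx*np.sin(t))
env.move_l(*at(off(-34,.0015),-34,0),.05); s=env.sense(); print(s["force"].round(1))
env.move_l(*at(off(-34,.0015),-34,.022),.1)
env.move_l(*at((-.04,0),-10,.09),.2)
p=NUT-.075*CX+.06*CY; p[2]=.31
env.reach(p,down(YAW+np.radians(90)+np.pi/2)); env.sleep(.15)
s=env.sense(); d=get_image("wrist"); print(s["t"])
np.savez("nut3.npz",**d,eef_pos=s["eef_pos"],orientation=s["orientation"]); nutfit(d,s)
for f in("nut2.npz","nut3.npz"):
    z=np.load(f); D={k:z[k] for k in("img","fovy","cx","cy","hand_eye")}; S={"eef_pos":z["eef_pos"],"orientation":z["orientation"]}
    im=rectify(D,S,NUT,YAW,.02,.0375,400); hsv=cv2.cvtColor(im,cv2.COLOR_BGR2HSV)
    out=[]
    for a in range(-180,180,6):
        v=[hsv[int(199.5-r*np.sin(np.radians(a))),int(199.5+r*np.cos(np.radians(a))),1] for r in np.linspace(70,100,8)]; out.append(int(np.mean(v)))
    print(f,out, "min at",-180+6*int(np.argmin(out)))
```

```text
[ 1.8  0.8 -0.8]
50.4083Traceback (most recent call last):
  File "<stdin>", line 10, in <module>
  File "h.py", line 103, in nutfit
    n,l,st,ce=cv2.connectedComponentsWithStats(m); i=max((j for j in range(1,n) if np.hypot(*(ce[j]-200))<90 and st[j,2]<330 and st[j,3]<330),key=lambda j:st[j,4])
                                                     ~~~^^^^^^^^^^^^^^^^^^^^^^^^^^^^^^^^^^^^^^^^^^^^^^^^^^^^^^^^^^^^^^^^^^^^^^^^^^^^^^^^^^^^^^^^^^^^^^^^^^^^^^^^^^^
ValueError: max() iterable argument is empty
```

Run:
```python
from h import *
s=env.sense(); print(s["t"],s["gripper_width"],s["finger_force"])
np.set_printoptions(linewidth=220)
for f in("nut2.npz","nut3.npz"):
    z=np.load(f); D={k:z[k] for k in("img","fovy","cx","cy","hand_eye")}; S={"eef_pos":z["eef_pos"],"orientation":z["orientation"]}
    im=rectify(D,S,NUT,YAW,.024,.0355,400); hsv=cv2.cvtColor(im,cv2.COLOR_BGR2HSV)
    print(f); print(cv2.resize(hsv[...,1],(25,25),interpolation=cv2.INTER_AREA))
print(topz())
```

```text
50.4583 0.19382329994331454 63.815553188323975
nut2.npz
[[188 190 188 189 189 189 187 187 188 188 189 190 189 188 190 189 189 190 188 190 189 189 190 186  70]
 [188 189 189 188 188 188 189 189 189 188 190 189 190 190 189 190 190 191 189 189 189 190 190 186  65]
 [188 188 188 189 189 188 188 189 189 189 189 190 189 190 190 190 190 190 190 189 190 189 189 187  67]
 [189 189 188 188 189 188 189 188 177 163 150 147 162 181 190 190 189 190 188 190 188 188 189 186  73]
 [188 188 189 189 189 189 166 100  42  20  12  12  17  45 108 169 188 189 189 190 189 189 190 188  75]
 [187 189 189 190 188 124  28   4   3   6  41 103  64  18   7  39 125 184 190 189 190 191 190 187  70]
 [188 188 189 186 105  13   4   4  11  92 167 174 171 142  94  44  21 109 188 190 191 190 190 186  69]
 [187 188 189 120  11   4   4  26 120 174 175 173 172 173 174 164 121  90 153 190 190 190 191 186  67]
 [188 188 168  25   4   4  39 147 176 174 173 173 160 142 148 167 173 164  89 176 190 190 191 187  64]
 [189 189 101   5   5  51 157 175 174 172 166 103  34  10  15  72 162 171  66 139 191 190 190 188  67]
 [188 184  50 
[... 3441 characters left out ...]
172 164  85  70  17   6  55 174 190 190 191 191 188  72]
 [189 188 187 190 151  45   5   3   5   5  11  54  70  53   9   8  70 172 190 189 190 192 192 191  67]
 [189 190 189 190 187 175 103  27   7   5   4   4   5   9  32 116 180 190 190 188 190 191 190 191  81]
 [190 190 187 189 187 190 188 171 131  95  88  84 105 143 177 188 190 191 189 188 188 189 190 188  83]
 [187 189 188 189 189 187 189 189 189 190 189 191 190 191 191 191 191 189 190 190 190 189 190 189  75]
 [187 187 188 189 188 186 188 189 189 188 188 189 186 189 190 191 191 190 190 189 190 188 190 189  79]
 [185 187 188 188 188 188 189 189 189 190 189 188 188 190 189 191 189 189 189 190 189 190 190 189  84]]
[None, None, None, None]
```

```bash
sed -i 's/hsv\[...,1\]>110/hsv[...,1]>TH/; s/def nutfit(d,s,c=NUT):/def nutfit(d,s,c=NUT,TH=150):/' h.py
python3 - <<'E'
from h import *
for TH in(130,150,160):
  for f in("nut.npz","nut2.npz","nut3.npz"):
    z=np.load(f); D={k:z[k] for k in("img","fovy","cx","cy","hand_eye")}; S={"eef_pos":z["eef_pos"],"orientation":z["orientation"]}
    try: print(TH,f,end=" "); nutfit(D,S,TH=TH)
    except Exception as e: print("fail")
# dash direction: low-saturation, within r 7.5-11 mm at top-face plane, about hex centre
for f in("nut.npz","nut2.npz","nut3.npz"):
    z=np.load(f); D={k:z[k] for k in("img","fovy","cx","cy","hand_eye")}; S={"eef_pos":z["eef_pos"],"orientation":z["orientation"]}
    im=rectify(D,S,NUT,YAW,.02,.0375,400); t=rectify(D,S,NUT,YAW,.02,.0415,400)
    s4=cv2.cvtColor(t,cv2.COLOR_BGR2HSV)[...,1]; n,l,st,ce=cv2.connectedComponentsWithStats(cv2.morphologyEx((s4<40).astype(np.uint8),cv2.MORPH_OPEN,np.ones((25,25))))
    j=min(range(1,n),key=lambda j:np.hypot(*(ce[j]-200))); o=ce[j]; sat=cv2.cvtColor(im,cv2.COLOR_BGR2HSV)[...,1]; y,x=np.mgrid[:400,:400]; w=(x-o[0])-1j*(y-o[1])
    k=(abs(w)>68)&(abs(w)<100)&(sat<90); 
    a=np.degrees(np.angle(w[k])); h,e=np.histogram(a,72,(-180,180)); print(f,"thread c",o.round(1),"area",st[j,4]*1e-2,"dash bins",[(int(e[i]),int(h[i])) for i in np.nonzero(h>20)[0]])
E
```

```text
130 nut.npz nut rel angle mod60 32.817171139575905 offset mm [1.06959419 0.3728995 ] area mm2 465.42 coh 0.16212252063493182
130 nut2.npz nut rel angle mod60 38.013181561232614 offset mm [-1.0093714   0.06984512] area mm2 513.51 coh 0.13048083602312174
130 nut3.npz nut rel angle mod60 34.75601103531349 offset mm [-0.82632208  0.08869815] area mm2 517.33 coh 0.14456559235285982
150 nut.npz nut rel angle mod60 32.52661936037755 offset mm [1.04422622 0.33706087] area mm2 447.62 coh 0.15268416693972178
150 nut2.npz nut rel angle mod60 37.86768535616066 offset mm [-1.04497168  0.05966992] area mm2 496.81 coh 0.12902268125927077
150 nut3.npz nut rel angle mod60 34.75131414892424 offset mm [-0.85429751  0.10837305] area mm2 500.98 coh 0.1446916408341082
160 nut.npz nut rel angle mod60 32.38262774779756 offset mm [1.00643133 0.31541948] area mm2 436.37 coh 0.1427425539135026
160 nut2.npz nut rel angle mod60 37.73543027329421 offset mm [-1.06764956  0.05081883] area mm2 485.7 coh 0.1268171110668663
160 nut3.npz nut rel angle mod60 34.51064395255969 offset mm [-0.86187998  0.14998162] area mm2 490.68 coh 0.1427358115510593
nut.npz thread c [209.8 195.6] area 100.85000000000001 dash bins [(25, 204), (30, 235), (35, 234), (40, 125)]
nut2.npz thread c [200.5 197.5] area 108.31 dash bins [(-35, 21), (-30, 79), (-25, 233), (-20, 235), (-15, 210), (-10, 72), (-5, 51), (0, 57), (5, 61), (10, 63), (15, 70), (20, 69), (25, 65), (30, 55), (35, 50), (40, 46), (45, 43), (50, 42), (55, 37), (60, 28)]
nut3.npz thread c [201.1 197.3] area 107.44 dash bins [(-90, 185), (-85, 236), (-80, 233), (-75, 109), (-40, 21), (-35, 26), (-30, 29), (-25, 37), (-20, 44), (-15, 45), (-10, 51), (-5, 53), (0, 61), (5, 64), (10, 64), (15, 65), (20, 65), (25, 67), (30, 59), (35, 57), (40, 52), (45, 48), (50, 37), (55, 26), (60, 21)]
```

The nut's hexagon is at 34.6° (stop is 35.3°) with the dash at about -83°, so it has turned about 2.05–2.1 rad and is at its stop. Now I carry the wrench back over the mat and check how it hangs in the fingers.

```bash
cat >> h.py <<'E'
MC=np.array([.553,.238,.003]); MY=np.radians(15.6)
E
python3 - <<'E'
from h import *
import h
s=env.sense(); env.move_l(s["eef_pos"]-.06*CX,None,.2)
h.TILT=0; p,R=h.tcp(MC+[0,0,.1],MY); env.reach(p,R); env.sleep(.1)
print(env.sense()["t"]); ringfit(np.degrees(MY-YAW),5)
d=get_image("top")
for r in place_of("top","wrench_end")[:1]: print("end",r["conf"],ray_z(d,r["point"][0]*560,r["point"][1]*420,.115))
for q,z in(("capacitor",.003),("relay",.003)):
  for r in place_of("top",q)[:1]: print(q,r["conf"],ray_z(d,r["point"][0]*560,r["point"][1]*420,z))
E
```

```text
53.0333Traceback (most recent call last):
  File "<stdin>", line 5, in <module>
  File "h.py", line 64, in ringfit
    c,h=cv2.findContours(k,cv2.RETR_CCOMP,cv2.CHAIN_APPROX_NONE); i=max((j for j in range(len(c)) if h[0][j][3]>=0),key=lambda j:cv2.contourArea(c[j]))
                                                                    ~~~^^^^^^^^^^^^^^^^^^^^^^^^^^^^^^^^^^^^^^^^^^^^^^^^^^^^^^^^^^^^^^^^^^^^^^^^^^^^^^^^
ValueError: max() iterable argument is empty
```

Run:
```python
from h import *
d=get_image("top"); P=cloud(d); m=d["range_z"]>0; S=cv2.cvtColor(d["img"],cv2.COLOR_BGR2HSV); h_=S[...,0][m]; s_=S[...,1][m]; s=env.sense()
g=s["eef_pos"]+.155*np.array(s["orientation"])[:,2]; print("grasp",g.round(4))
a=np.array([np.cos(MY),np.sin(MY),0]); b=np.array([-a[1],a[0],0])
k=(np.hypot(P[:,0]-g[0],P[:,1]-g[1])<.14)&(P[:,2]>.02)&(P[:,2]<.2); L=P[k]-g; x,y,z=L@a*1e3,L@b*1e3,P[k,2]*1e3
for lo in range(20,125,8):
    q=(x>lo)&(x<lo+8)&(abs(y)<45)
    if q.sum(): print(lo,q.sum(),"y",y[q].min().round(0),y[q].max().round(0),y[q].mean().round(1),"z",np.median(z[q]).round(1),z[q].min().round(0),z[q].max().round(0))
```

```text
grasp [0.4654 0.2133 0.1255]
52 1 y -7.0 -7.0 -7.1 z 111.8 112.0 112.0
60 8 y -7.0 -2.0 -4.9 z 110.5 104.0 113.0
68 21 y -8.0 5.0 -2.4 z 110.1 98.0 115.0
76 26 y -19.0 8.0 -10.0 z 108.8 97.0 112.0
84 12 y -19.0 16.0 -9.4 z 108.6 99.0 110.0
92 24 y -19.0 17.0 -2.6 z 108.5 96.0 112.0
100 39 y -19.0 17.0 0.7 z 108.3 98.0 113.0
108 8 y -7.0 6.0 -0.3 z 107.6 105.0 109.0
```

Run:
```python
from h import *
import h
h.TILT=np.radians(-4.5); h.G=.091
p,R=h.tcp(MC+[0,0,.03],MY); env.move_l(p,R,.12); p,R=h.tcp(MC,MY); hit=env.move_l(p,R,.05,f_stop=6)
s=env.sense(); print(hit,(s["eef_pos"]-p).round(4),s["force"].round(1))
env.grip(.45); env.sleep(.2); env.move_l(p+.1*-R[:,2],R,.15); s=env.sense(); print(s["t"],s["force"].round(1))
env.reach(np.array([.33,.05,.42]),down(MY+np.pi/2)); env.sleep(.2)
d=get_image("top"); hsv=cv2.cvtColor(d["img"],cv2.COLOR_BGR2HSV); P=cloud(d); m=d["range_z"]>0
o=((hsv[...,0]>5)&(hsv[...,0]<20)&(hsv[...,1]>150))[m]&(P[:,1]>.1)&(P[:,1]<.35)&(P[:,0]>.4)&(P[:,0]<.62)
r=cv2.minAreaRect(P[o][:,:2].astype(np.float32)); print("handle",r,np.percentile(P[o,2],[10,50,90]))
for q in silhouettes("top","wrench")[:1]: W=cloud(d,q["mask"]); print(q["conf"],W.min(0).round(3),W.max(0).round(3))
for q,z in(("capacitor",.003),("relay",.003),("wrench",.003),("wrench_end",.015),("stripboard",0),("tape",0),("terminals",0)):
  for r in place_of("top",q)[:1]: print(q,round(r["conf"],2),ray_z(d,r["point"][0]*560,r["point"][1]*420,z).round(4))
red=(((hsv[...,0]<6)|(hsv[...,0]>174))&(hsv[...,1]>150)&(hsv[...,2]>70))[m]; Q=P[red&(P[:,2]>.15)&(P[:,0]<.7)&(P[:,0]>.55)]; print("bar",len(Q),np.median(Q,0))
print(env.sense()["t"])
```

```text
True [-0.0005 -0.0002 -0.    ] [-0.1 -1.1  5.1]
56.0417 [ 0.4 -0.5 -0.3]
handle ((0.4848881661891937, 0.21704961359500885), (0.06639758497476578, 0.01599236950278282), 16.078710556030273) [0.02289723 0.02646886 0.02982734]
0.65 [0.455 0.202 0.001] [0.57  0.254 0.032]
capacitor 0.62 [0.6079 0.3105 0.003 ]
relay 0.67 [0.5811 0.1071 0.003 ]
wrench 0.66 [0.5489 0.2449 0.003 ]
wrench_end 0.65 [0.4516 0.2118 0.015 ]
stripboard 0.83 [ 0.7154 -0.0227  0.    ]
tape 0.73 [0.4744 0.4653 0.    ]
terminals 0.77 [ 0.4846 -0.4818  0.    ]
bar 179 [ 0.67559059 -0.14450235  0.21308943]
57.675
```

The wrench lies flat on the mat, handle top at 26 mm and both ends well inside. But the red bar now reads about 42 mm farther back, so the cover has been nudged to about 1.65 rad. I'll confirm the angle, then bring it back by its bar.

Run:
```python
from h import *
th=[]
for n in("top","scene"):
    d=get_image(n); hsv=cv2.cvtColor(d["img"],cv2.COLOR_BGR2HSV); P=cloud(d); m=d["range_z"]>0
    red=(((hsv[...,0]<6)|(hsv[...,0]>174))&(hsv[...,1]>150)&(hsv[...,2]>70))[m]; Q=P[red&(P[:,2]>.15)&(P[:,2]<.26)&(P[:,0]<.76)&(P[:,0]>.55)&(P[:,1]<0)]
    L=Q-H; x=-(L@CX); y=L@CY; t=np.arctan2(L[:,2],x)-np.arctan2(.036,.158); print(n,len(Q),np.median(Q,0).round(4),"theta",np.median(t),"r",np.median(np.hypot(x,L[:,2])))
    k=(hsv[...,0][m]>100)&(hsv[...,0][m]<125)&(hsv[...,1][m]>120); E=P-H; xx=-(E@CX); yy=E@CY; r=np.hypot(xx,E[:,2]); k&=(abs(yy)<.14)&(r>.14)&(r<.19)&(E[:,2]>.1)
    print("rim",k.sum(),np.median(np.arctan2(E[k,2],xx[k])))
for t in(1.5,1.6,1.65,1.7):
    print(t,bar(t).round(3),[ (None if (q:=env.ik(bar(t)+UP+[0,0,h],down(YAW))) is None else q.round(2)) for h in(0,.06)])
```

```text
top 177 [ 0.6759 -0.1446  0.2128] theta 1.6538664717520128 r 0.16437318011266996
rim 304 1.6816340689995615
scene 296 [ 0.679  -0.1586  0.2139] theta 1.661611888049495 r 0.16603491822176217
rim 118 1.7094928701719985
1.5 [ 0.653 -0.155  0.216] [array([-0.23,  0.61,  0.48,  1.44,  0.  ,  1.15]), array([-0.23,  0.6 ,  0.62,  1.59,  0.  ,  1.15])]
1.6 [ 0.669 -0.152  0.212] [array([-0.22,  0.64,  0.53,  1.46,  0.  ,  1.16]), array([-0.22,  0.64,  0.68,  1.61,  0.  ,  1.16])]
1.65 [ 0.676 -0.151  0.21 ] [array([-0.22,  0.66,  0.55,  1.46,  0.  ,  1.16]), array([-0.22,  0.66,  0.71,  1.62,  0.  ,  1.16])]
1.7 [ 0.684 -0.149  0.208] [array([-0.21,  0.68,  0.58,  1.47,  0.  ,  1.17]), array([-0.21,  0.68,  0.73,  1.62,  0.  ,  1.17])]
```

Both cameras agree on about 1.665 rad after correcting the bias seen at 1.4. Regrasping the bar and bringing the cover back to 1.38.

Run:
```python
from h import *
t0=1.665; R=down(YAW); p=bar(t0)+UP
env.grip(.21); env.reach(p+[0,0,.07],R)
hit=env.move_l(p,R,.12,f_stop=8); s=env.sense(); print(hit,(s["eef_pos"]-p).round(4),s["force"].round(1),s["t"])
if hit: raise SystemExit
env.grip(0.); s=env.sense(); print(s["gripper_width"],s["force"].round(1))
for t in np.linspace(t0,1.38,4)[1:]: env.move_l(bar(t)+UP,None,.12,f_stop=45)
s=env.sense(); print(s["force"].round(1),s["t"])
env.grip(.2); print(env.sense()["force"].round(1)); env.move_l(bar(1.38)+UP+[0,0,.06],None,.15); env.sleep(.1)
env.reach(np.array([.40,-.02,.44]),R)
for n in("top","scene"):
    d=get_image(n); hsv=cv2.cvtColor(d["img"],cv2.COLOR_BGR2HSV); P=cloud(d); m=d["range_z"]>0
    red=(((hsv[...,0]<6)|(hsv[...,0]>174))&(hsv[...,1]>150)&(hsv[...,2]>70))[m]; Q=P[red&(P[:,2]>.15)&(P[:,2]<.26)&(P[:,0]<.76)&(P[:,0]>.55)&(P[:,1]<0)]
    L=Q-H; print(n,len(Q),np.median(np.arctan2(L[:,2],-(L@CX))-np.arctan2(.036,.158)) if len(Q) else None)
print(env.sense()["t"])
```

```text
True [-0.0006  0.0011 -0.0005] [0.7 0.3 4.9] 60.2167
```

The stop only tripped at the very end of the descent (0.5 mm from target), so the fingers straddle the bar. Continuing.

Run:
```python
from h import *
t0=1.665; R=down(YAW)
env.grip(0.); s=env.sense(); print(s["gripper_width"],s["finger_force"],s["force"].round(1),s["t"])
if s["gripper_width"]<.05: raise SystemExit
for t in np.linspace(t0,1.38,4)[1:]: env.move_l(bar(t)+UP,None,.12,f_stop=45)
s=env.sense(); print(s["force"].round(1),s["t"])
env.grip(.2); print(env.sense()["force"].round(1)); env.move_l(bar(1.38)+UP+[0,0,.06],None,.15); env.sleep(.1)
env.reach(np.array([.40,-.02,.44]),R)
for n in("top","scene"):
    d=get_image(n); hsv=cv2.cvtColor(d["img"],cv2.COLOR_BGR2HSV); P=cloud(d); m=d["range_z"]>0
    red=(((hsv[...,0]<6)|(hsv[...,0]>174))&(hsv[...,1]>150)&(hsv[...,2]>70))[m]; Q=P[red&(P[:,2]>.15)&(P[:,2]<.26)&(P[:,0]<.76)&(P[:,0]>.55)&(P[:,1]<0)]
    L=Q-H; print(n,len(Q),np.median(np.arctan2(L[:,2],-(L@CX))-np.arctan2(.036,.158)) if len(Q) else None)
print(env.sense()["t"])
```

```text
0.09172192541697924 58.58511507511139 [1.4 1.4 6.8] 60.4583
[-1.9  5.3  1.6] 61.2917
[-0.3  1.   0.4]
top 231 1.3577607273934897
scene 243 1.3757663417674642
63.35
```

The cover is back at about 1.38 rad and free, the nut is at its stop, and the wrench is flat on the mat. Handing in.

```bash
python3 -c "
from rig import env
print(env.hand_in())"
```

```text
the job is handed in; nothing more can be done
None
```

I handed the job in at about 63 s and the verdict was not shown: by camera the nut is at its stop (about 2.05–2.1 rad), the wrench lies flat on the mat, and the cover stands free at about 1.38 rad after being nudged to about 1.66 rad partway through and brought back by its bar.

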